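Wedge the spring clip off the pivot pin

TASK

Take the wedge, the tool with the square-edged head, out of the stand and slide its edge down between the bow of the spring clip and the pin. Ease the clip with it off the pin, bow first, until it is well clear of the pin, then put the wedge back in the opening of the stand it came from.

Things in the scene. Friction and masses are not known exactly. Their poses are not given: they have to be found in the camera images.
- wedge_grip (a point): Steel wedge, edge down in the stand. Point: middle of its square-edged grip, 24 (x) x 34 (y), 40 tall, 86 mm above the edge. Below the grip a collar 52 (x) x 46 (y), 6 thick, its underside 26 mm below the point; then a blade 60 long, 16 wide along y, 28 thick along x for 10 mm, then tapering evenly on both faces to a 4 mm edge. z up; a half turn about z makes no difference. 0.35 kg. Fingers closing along x keep it from swinging when it pulls.
- clip: Flat U of dark spring strip 14 mm tall, 70 x 43, round the pin. Origin: underside, on the axis of its seat (= pin axis at the start). Mouth at +x; bow at -x, inner face 33 mm from the origin: the window between bow and pin is 20 mm long (x), 35 wide (y; 20 between the bumps by the pin). Drawn at the bow to its -x with 5-10 N, the arms spread 3 mm each; it is free after 22 mm. z up.
- pin_top (a point): Middle of the top of the upright pin, 26 mm diameter, 24 mm tall, on a fixed metal block 150 x 110 x 30 mm: 54 mm above the work surface. Axes as the clip's at the start. Under the clip's window a slot 28 mm wide (y) goes right through the block, from 16 to 84 mm on the -x side of the pin axis, so the wedge can go down below the clip and travel along it.
- stand: Fixed steel stand, flat top 90 (x) x 200 (y) mm, 72 mm above the work surface; origin: centre of its underside. Two openings, 38 (x) x 30 mm (y), centred at y = +50 and -50 mm. The wedge hangs in one, its collar on the top, the grip's middle 98 mm above the work surface, its x along the stand's x; a drift with round head and shank hangs in the other.
Things that resemble listed ones, but are neither listed nor needed, are in the scene too. What is shaped like the part that bears wedge_grip but blue, red or turquoise is not meant.

How it is judged:
By the outcome, as a careful person would: the job done as asked, in the order asked, and still so for the second after the job is handed in, with the robot touching nothing.
It also fails if it takes over 53 s, if anything falls off the work surface, if the arm or the gripper's body presses on something with over 40 N, if the wrist force passes 120 N, or if a joint passes its speed limit or range.

ROBOT

A 7-joint arm with a two-finger parallel gripper is mounted at the origin on the work surface. World frame = base frame: x ahead of the robot, y to its left, z up, the work surface at z = 0. Lengths are in mm, angles in rad, forces in N, time in s.
With the tool pointing down it reaches from about 425 to 950 mm from the base axis. Payload 4.7 kg.
Tool frame: the origin (TCP) lies at the very end of the fingers, on their centre line; the grasp point (between the pads) lies manip.tcp_to_grasp behind it (manip.tcp_to_grasp is the distance from the TCP to the grasp point, in mm); z points along the fingers, y is the direction in which the jaws open and shut (so a half turn about z gives the same grasp; the last joint's range is limited). The gripper opens to 85 mm and grips with 20 to 120 N. Pads are 22 mm wide; open, the fingers measure 114 mm over their backs; the gripper's body (76 mm by 85 mm) begins 54 mm behind the grasp point. The pads swing forward as they close: fully open they stand 13 mm farther back than shut.
Start: joints at [1.083, 0.469, -0.049, 1.532, 0.024, 1.141, -0.082], TCP at [298.986, -605.191, 231.335] pointing down, gripper open.
Joint ranges: [-2.59, 2.59], [-0.33, 1.99], [-1.39, 1.29], [0.1, 2.45], [-1.04, 4.18], [0.21, 1.99], [-2.66, 2.66]. Speed limits (rad/s): [2.57, 2.57, 3.14, 3.14, 3.14, 3.14, 3.14].

INTERFACE

Orientations are given as a unit quaternion [w, x, y, z].
In Python, from workcell import manip, read_camera gives the robot as it stands. The module is installed in compiled form; this text tells all that it offers.
- The arm moves only by the tool send_rows, never from a script. Its argument "moves" is a list of rows, each an object of numbers: "dx", "dy", "dz": the shift along the tool's x, y, z in cm; "rx", "ry", "rz": the turn, a rotation vector about the tool's x, y, z in rad. A call has 1 to 8 rows; each row shifts and turns the pose as measured when the row begins, along the tool's axes as they then stand; what a row does not reach is not made up. A row lasts 1/10 s, in which the tool goes at most 50 mm and 8.59 degrees, less where a joint would pass 70% of its speed; a pose out of reach is approached as far as the arm can. A call with a gripper value outside its range is refused whole. "fingers" is the opening, from 0 (shut) to 1 (fully open), set as the call begins (left out, the last holds). The fingers move at their own pace and stop on an object; "grip_force" is the grip in N (left out, the last holds). Time passes only in rows, so rows that do not move let the fingers close. It gives the time, the measured TCP pose, the force and the opening at its end, in the units of the state.
- manip.get_state(): the state, without advancing time (a new reading comes with each control period).
- read_camera(name): name is "scene" or "top" or "wrist"; returns a dict with "color" (400x640x3 uint8, red, green, blue), "depth" (400x640 float32, mm along the optical axis (not along the pixel's ray), 0 where there is no reading), "mtx" (3x3 intrinsics, pixels), "k1" (the pictures are not rectified: a ray, as slopes to the right and down, at radius r is drawn at 1 + k1 r^2 times it, then the intrinsics apply), "R" (3x3) and "t" (3): a world point X has camera coordinates R X + t. Camera axes: x right, y down, z forward; pixel columns grow to the right and rows downward; lengths in mm; the calibration is good to about 2 mm. A picture is of the moment at which its call begins.
- manip.finish_job(): hands the job in, once; it reports no verdict.
The state is a dict: "t": time; "q": joint angles; "joint_vel": joint speeds; "joint_torque": joint torques, N m; "tcp_pos": TCP position; "tcp_rot": TCP orientation; "ft_force": force on the tool from outside, world axes, zero at the start; "torque": the same for the moment, N m; "opening": finger opening in mm.
Only numpy, scipy, OpenCV 4.12 (cv2) and the standard library are available. Lean on these libraries where they do the work, as an engineer would, in place of code of your own. Each camera call takes 0.05 s, during which the arm holds its last target.

## Working session

There is one attempt and no reset: what is moved stays moved. The work goes in short steps, Python scripts to look and compute and a tool call to move; the robot and the scene stay as the last step left them, time stands still between calls to the robot, and variables do not carry over. Pictures are saved under pics/ and viewed, and the job is handed in when it is done.

Besides the shell and the picture viewer there is one more tool, called as name(argument=value, ...), one argument or row to a line, values as JSON. send_rows: Moves the arm, as the interface text tells. Its arguments: {"type":"object","properties":{"moves":{"type":"array","items":{"type":"object","properties":{"dx":{"type":"number"},"dy":{"type":"number"},"dz":{"type":"number"},"rx":{"type":"number"},"ry":{"type":"number"},"rz":{"type":"number"}}}},"fingers":{"type":"number"},"grip_force":{"type":"number"}},"required":["moves"]}

```bash
mkdir -p pics
cat > h.py <<'E'
import numpy as np, cv2
from workcell import manip, read_camera
def grab(n):
    d=read_camera(n); cv2.imwrite
    np.savez(f'{n}.npz',**d); return d
def save(d,f,crop=None,s=1):
    im=d['color'][:,:,::-1]
    if crop: im=im[crop[1]:crop[3],crop[0]:crop[2]]
    im=cv2.resize(im,None,fx=s,fy=s,interpolation=cv2.INTER_CUBIC); cv2.imwrite('pics/'+f,im)
def rays(d,uv):
    uv=np.atleast_2d(np.array(uv,float)); K=d['mtx']
    p=np.c_[(uv[:,0]-K[0,2])/K[0,0],(uv[:,1]-K[1,2])/K[1,1]]
    q=p.copy()
    for _ in range(20): q=p/(1+float(d['k1'])*(q**2).sum(1,keepdims=True))
    return np.c_[q,np.ones(len(q))]
def world(d,uv,depth=None):
    uv=np.atleast_2d(uv)
    if depth is None: depth=np.array([d['depth'][int(round(v)),int(round(u))] for u,v in uv])
    r=rays(d,uv)*np.asarray(depth).reshape(-1,1)
    return (r-d['t'])@d['R']
def onz(d,uv,z):
    r=rays(d,uv)@d['R']; c=-d['R'].T@d['t']
    return c+r*((z-c[2])/r[:,2:3])
def proj(d,X):
    c=np.atleast_2d(X)@d['R'].T+d['t']; p=c[:,:2]/c[:,2:]
    p=p*(1+float(d['k1'])*(p**2).sum(1,keepdims=True)); K=d['mtx']
    return np.c_[p[:,0]*K[0,0]+K[0,2],p[:,1]*K[1,1]+K[1,2]]
def cloud(d):
    v,u=np.mgrid[0:400,0:640]; uv=np.c_[u.ravel(),v.ravel()]
    return world(d,uv,d['depth'].ravel()).reshape(400,640,3)
E
python3 - <<'E'
from h import *
s=manip.get_state(); print({k:np.round(v,3) for k,v in s.items()}, manip.tcp_to_grasp)
for n in ['scene','top','wrist']:
    d=grab(n); save(d,n+'0.png',s=1.25); print(n,d['mtx'].round(1).tolist(),d['k1'],(-d['R'].T@d['t']).round(0),d['R'].round(2).tolist())
E
```

```text
{'t': np.float64(0.0), 'q': array([ 1.083,  0.469, -0.049,  1.534,  0.024,  1.141, -0.082]), 'joint_vel': array([-0.   , -0.001,  0.   , -0.   , -0.   ,  0.   , -0.   ]), 'joint_torque': array([ 1.0000e-03, -5.1031e+01, -4.7000e-02, -2.3771e+01,  1.0000e-02,
        7.0000e-03,  0.0000e+00]), 'tcp_pos': array([ 298.728, -604.631,  230.247]), 'tcp_rot': array([-0.001,  0.974,  0.227, -0.   ]), 'ft_force': array([-0.368, -0.152,  0.166]), 'torque': array([ 0.039, -0.006,  0.022]), 'opening': np.float64(85.268)} 18.700000000000003
scene [[396.0, 0.0, 313.0], [0.0, 396.0, 207.7], [0.0, 0.0, 1.0]] -0.06775137589736012 [846. 283. 708.] [[-0.52, 0.85, -0.01], [0.7, 0.42, -0.58], [-0.49, -0.31, -0.81]]
top [[444.8, 0.0, 323.1], [0.0, 444.8, 199.2], [0.0, 0.0, 1.0]] 0.027379966231200252 [ 289.   32. 1196.] [[-0.02, -1.0, -0.03], [-0.99, 0.03, -0.15], [0.15, 0.03, -0.99]]
wrist [[336.8, 0.0, 319.1], [0.0, 336.8, 198.4], [0.0, 0.0, 1.0]] -0.0111329557929717 [ 367. -572.  374.] [[0.44, -0.9, -0.0], [-0.86, -0.42, 0.29], [-0.26, -0.13, -0.96]]
```

View pics/scene0.png

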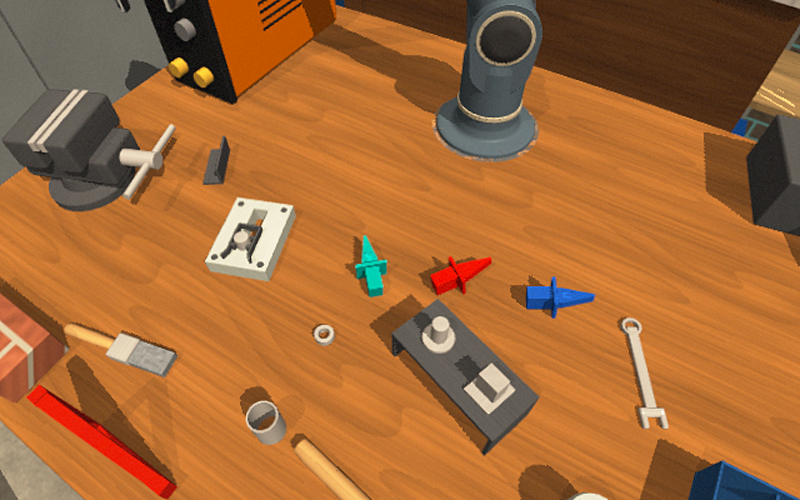

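View pics/top0.png

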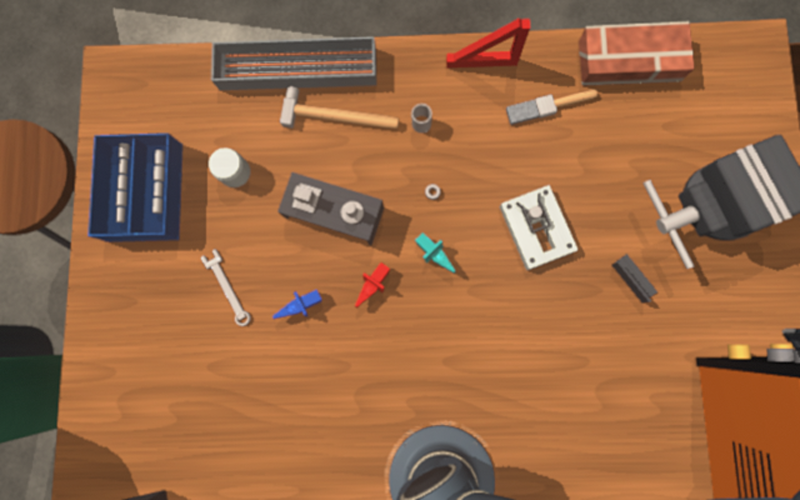

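View pics/wrist0.png

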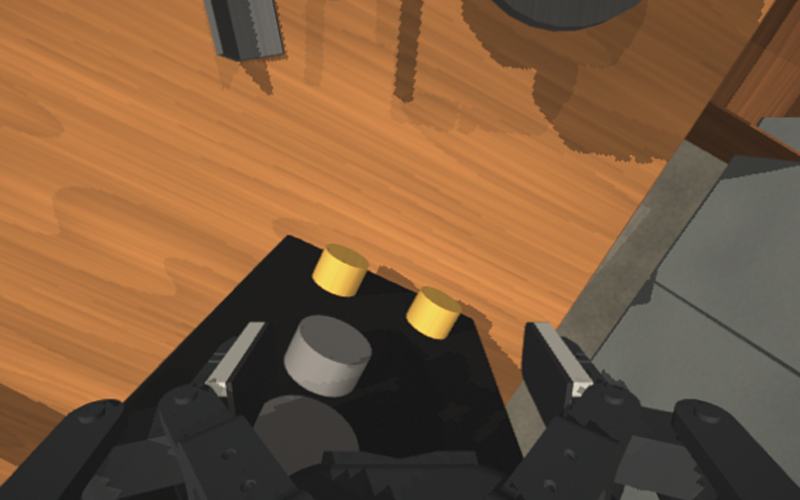

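Wedge (square head) sits at top (305,197), drift at (352,210); block with clip at (540,228), mouth toward image top. Measuring now.

Run:
```python
from h import *
for n in ['top','scene']:
    d=dict(np.load(n+'.npz')); P=cloud(d)
    for nm,zlo,zhi,bx in [('block',27,33,(300,700,-420,-120)),('stand',69,75,(300,700,-50,320)),('pin',52,57,(300,700,-420,-120)),('clip',40,48,(300,700,-420,-120)),('grip',113,123,(300,700,-50,320)),('hi',90,140,(300,700,-50,320))]:
        m=(P[...,2]>zlo)&(P[...,2]<zhi)&(P[...,0]>bx[0])&(P[...,0]<bx[1])&(P[...,1]>bx[2])&(P[...,1]<bx[3])&(d['depth']>0)
        m=m.astype(np.uint8)
        k,l,st,_=cv2.connectedComponentsWithStats(m)
        for i in range(1,k):
            if st[i,4]<15: continue
            q=P[l==i]; r=cv2.minAreaRect(q[:,:2].astype(np.float32))
            print(n,nm,st[i].tolist(),q.mean(0).round(1),'rect',np.round(r[0],1),np.round(r[1],1),round(r[2],1))
d=dict(np.load('top.npz')); save(d,'t_block.png',(390,135,475,225),8); save(d,'t_stand.png',(210,130,320,205),7)
d=dict(np.load('scene.npz')); save(d,'s_block.png',(155,150,245,230),8); save(d,'s_stand.png',(305,230,440,365),5)
```

```text
top block [401, 149, 61, 66, 1420] [ 509.2 -222.4   30.5] rect [ 512.  -222.8] [149.7 110.8] 19.8
top block [425, 174, 11, 5, 17] [ 526.7 -220.3   31.1] rect [ 527.  -220.5] [ 4.2 29. ] 17.5
top block [492, 211, 11, 12, 18] [ 414.2 -386.1   29.7] rect [ 414.  -386.6] [36.9  2.7] 34.0
top stand [224, 138, 82, 55, 1593] [558.  210.9  72.4] rect [560.7 215.8] [203.6  91.1] 71.0
top pin [424, 165, 10, 10, 60] [ 539.  -213.6   54.8] rect [ 539.3 -213.6] [23.3 22.7] 24.4
top clip [430, 155, 5, 13, 30] [ 562.6 -225.    44.9] rect [ 562.7 -223.3] [32.3  9.7] 7.3
top clip [413, 161, 28, 25, 119] [ 527.1 -210.4   44. ] rect [ 538.3 -211.2] [74.8 44.2] 24.3
top clip [495, 211, 19, 23, 51] [ 397.9 -399.6   42.1] rect [ 398.4 -399. ] [70.6  6.9] 36.6
top grip [234, 149, 17, 13, 139] [575.8 262.2 118.6] rect [576.5 262.1] [36.6 24.5] 74.0
top grip [276, 162, 9, 10, 71] [543.1 166.8 118.8] rect [543.1 166.6] [20. 22.] 89.0
top hi [234, 149, 19, 15, 187] [574.2 260.4 114.5] rect [576.4 261.9] [37.  24.6] 72.0
top hi [276, 162, 10, 12, 90] [541.5 165.9 115.2] rect [543.1 166.1] [22.  21.3] 0.5
scene block [164, 158, 71, 60, 1974] [ 514.8 -215.4   30.1] rect [ 511.4 -220.2] [153.6 113.3] 20.4
scene stand [313, 239, 115, 114, 4245] [565.  219.5  71.8] rect [560.6 216.5] [201.2  92.3] 71.2
scene pin [187, 185, 12, 10, 87] [ 539.3 -210.    54.2] rect [ 539.5 -210.1] [23.7 23.1] 40.5
scene clip [175, 113, 4, 11, 18] [ 380.9 -409.7   41.4] rect [ 381.5 -409.4] [37.7  4.5] 35.7
scene clip [177, 178, 33, 31, 246] [ 535.7 -210.3   43.5] rect [ 537.3 -209.5] [73.2 52.4] 19.3
scene grip [345, 253, 14, 13, 146] [545.4 169.6 117.6] rect [544.8 169.4] [22.6 22.5] 42.1
scene grip [383, 291, 25, 24, 318] [578.2 264.4 117.5] rect [577.7 264.4] [33.9 23.7] 73.1
scene hi [344, 253, 15, 20, 233] [548.1 170.8 111.7] rect [545.1 169.5] [23.4 22.8] 54.0
scene hi [381, 291, 27, 29, 457] [580.9 264.5 112.8] rect [577.7 264.3] [34.4 23.8] 73.1
```

View pics/t_block.png

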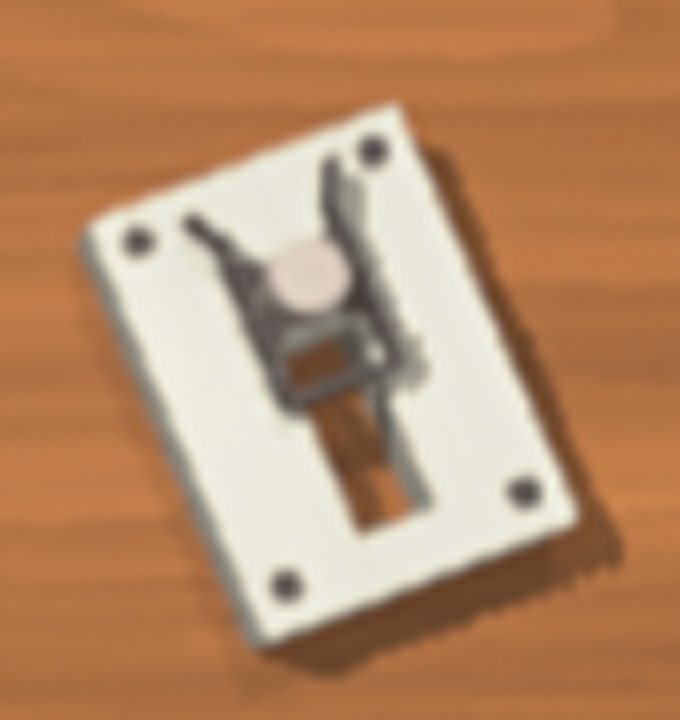

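View pics/s_block.png

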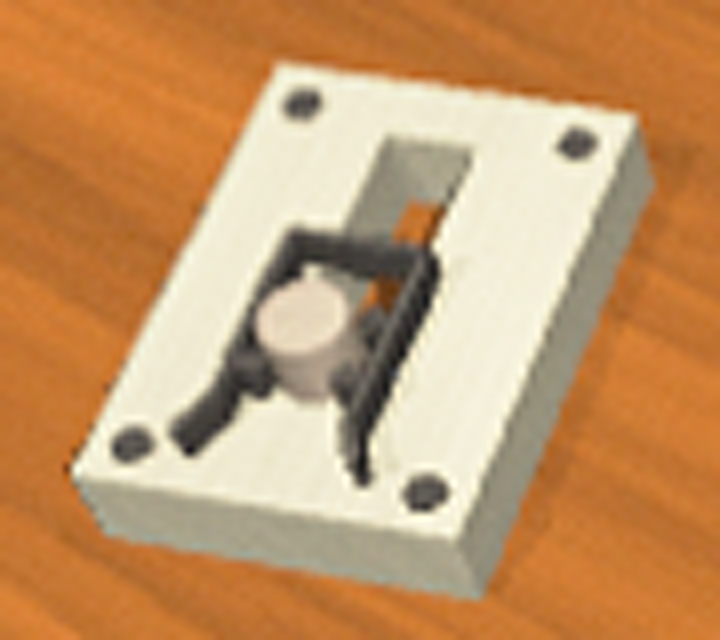

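View pics/s_stand.png

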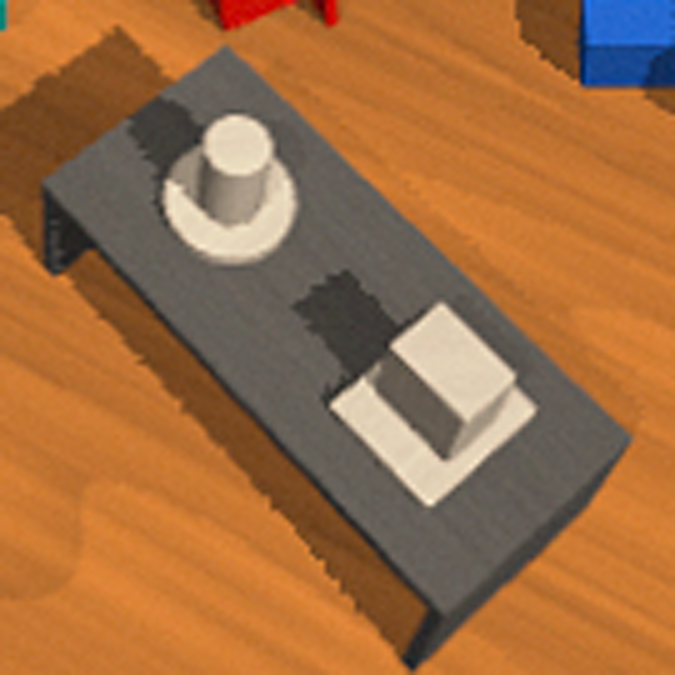

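Mouth of the clip points to world yaw ≈20°, pin ≈(539.4,-212), wedge grip ≈(577,263), stand yaw ≈-19°. Writing a planning helper.

```bash
cat >> h.py <<'E'
from scipy.spatial.transform import Rotation as Ro
def pose():
    s=manip.get_state(); w,x,y,z=s['tcp_rot']; return s,np.array(s['tcp_pos']),Ro.from_quat([x,y,z,w])
def Rt(a):
    a=np.radians(a); c,s=np.cos(a),np.sin(a)
    return Ro.from_matrix(np.array([[c,s,0],[s,-c,0],[0,0,-1]]))
def plan(target,a,step=45,n=None):
    s,p,R=pose(); T=Rt(a); D=np.array(target)-p
    rv=(R.inv()*T).as_rotvec()
    n0=max(np.linalg.norm(D)/step,np.degrees(np.linalg.norm(rv))/8)
    n=n or int(np.ceil(n0))
    print('t',round(float(s['t']),2),'p',p.round(1),'a',round(float(np.degrees(np.arctan2(*R.as_matrix()[[1,0],0]))),2),'z',R.as_matrix()[:,2].round(4),'F',np.round(s['ft_force'],1),'op',round(float(s['opening']),1),'n',n)
    cur=R
    for i in range(n):
        d=cur.inv().apply(D/n)/10
        print({**dict(zip(['dx','dy','dz'],d.round(2).tolist())),**dict(zip(['rx','ry','rz'],(rv/n).round(3).tolist()))})
        cur=cur*Ro.from_rotvec(rv/n)
E
python3 -c "
from h import *
plan([577,263,230],71)"
```

```text
t 0.15 p [ 298.8 -604.8  230.5] a 26.29 z [-7.0e-04  1.3e-03 -1.0e+00] F [-0.3  0.  -0.2] op 85.3 n 21
{'dx': 3.02, 'dy': -3.12, 'dz': 0.01, 'rx': -0.0, 'ry': -0.0, 'rz': -0.037}
{'dx': 3.13, 'dy': -3.0, 'dz': 0.01, 'rx': -0.0, 'ry': -0.0, 'rz': -0.037}
{'dx': 3.24, 'dy': -2.89, 'dz': 0.01, 'rx': -0.0, 'ry': -0.0, 'rz': -0.037}
{'dx': 3.35, 'dy': -2.76, 'dz': 0.01, 'rx': -0.0, 'ry': -0.0, 'rz': -0.037}
{'dx': 3.45, 'dy': -2.64, 'dz': 0.01, 'rx': -0.0, 'ry': -0.0, 'rz': -0.037}
{'dx': 3.54, 'dy': -2.51, 'dz': 0.01, 'rx': -0.0, 'ry': -0.0, 'rz': -0.037}
{'dx': 3.63, 'dy': -2.37, 'dz': 0.01, 'rx': -0.0, 'ry': -0.0, 'rz': -0.037}
{'dx': 3.72, 'dy': -2.24, 'dz': 0.01, 'rx': -0.0, 'ry': -0.0, 'rz': -0.037}
{'dx': 3.8, 'dy': -2.1, 'dz': 0.0, 'rx': -0.0, 'ry': -0.0, 'rz': -0.037}
{'dx': 3.87, 'dy': -1.95, 'dz': 0.0, 'rx': -0.0, 'ry': -0.0, 'rz': -0.037}
{'dx': 3.94, 'dy': -1.81, 'dz': 0.0, 'rx': -0.0, 'ry': -0.0, 'rz': -0.037}
{'dx': 4.01, 'dy': -1.66, 'dz': 0.0, 'rx': -0.0, 'ry': -0.0, 'rz': -0.037}
{'dx': 4.07, 'dy': -1.51, 'dz': 0.0, 'rx': -0.0, 'ry': -0.0, 'rz': -0.037}
{'dx': 4.12, 'dy': -1.36, 'dz': 0.0, 'rx': -0.0, 'ry': -0.0, 'rz': -0.037}
{'dx': 4.17, 'dy': -1.21, 'dz': 0.0, 'rx': -0.0, 'ry': -0.0, 'rz': -0.037}
{'dx': 4.21, 'dy': -1.05, 'dz': 0.0, 'rx': -0.0, 'ry': -0.0, 'rz': -0.037}
{'dx': 4.25, 'dy': -0.89, 'dz': 0.0, 'rx': -0.0, 'ry': -0.0, 'rz': -0.037}
{'dx': 4.28, 'dy': -0.73, 'dz': 0.0, 'rx': -0.0, 'ry': -0.0, 'rz': -0.037}
{'dx': 4.3, 'dy': -0.57, 'dz': 0.0, 'rx': -0.0, 'ry': -0.0, 'rz': -0.037}
{'dx': 4.32, 'dy': -0.41, 'dz': 0.0, 'rx': -0.0, 'ry': -0.0, 'rz': -0.037}
{'dx': 4.33, 'dy': -0.25, 'dz': 0.0, 'rx': -0.0, 'ry': -0.0, 'rz': -0.037}
```

send_rows(
  moves=[
    {"dx": 3.0, "dy": -3.1, "rz": -0.037},
    {"dx": 3.1, "dy": -3.0, "rz": -0.037},
    {"dx": 3.2, "dy": -2.9, "rz": -0.037},
    {"dx": 3.3, "dy": -2.8, "rz": -0.037},
    {"dx": 3.4, "dy": -2.6, "rz": -0.037},
    {"dx": 3.5, "dy": -2.5, "rz": -0.037},
    {"dx": 3.6, "dy": -2.4, "rz": -0.037},
    {"dx": 3.7, "dy": -2.2, "rz": -0.037},
  ],
  fingers=1,
)

```text
invalid input
```

```bash
python3 -c "
from h import *
plan([577,263,230],71)"
```

```text
t 0.15 p [ 298.8 -604.8  230.5] a 26.29 z [-7.0e-04  1.3e-03 -1.0e+00] F [-0.3  0.  -0.2] op 85.3 n 21
{'dx': 3.02, 'dy': -3.12, 'dz': 0.01, 'rx': -0.0, 'ry': -0.0, 'rz': -0.037}
{'dx': 3.13, 'dy': -3.0, 'dz': 0.01, 'rx': -0.0, 'ry': -0.0, 'rz': -0.037}
{'dx': 3.24, 'dy': -2.89, 'dz': 0.01, 'rx': -0.0, 'ry': -0.0, 'rz': -0.037}
{'dx': 3.35, 'dy': -2.76, 'dz': 0.01, 'rx': -0.0, 'ry': -0.0, 'rz': -0.037}
{'dx': 3.45, 'dy': -2.64, 'dz': 0.01, 'rx': -0.0, 'ry': -0.0, 'rz': -0.037}
{'dx': 3.54, 'dy': -2.51, 'dz': 0.01, 'rx': -0.0, 'ry': -0.0, 'rz': -0.037}
{'dx': 3.63, 'dy': -2.37, 'dz': 0.01, 'rx': -0.0, 'ry': -0.0, 'rz': -0.037}
{'dx': 3.72, 'dy': -2.24, 'dz': 0.01, 'rx': -0.0, 'ry': -0.0, 'rz': -0.037}
{'dx': 3.8, 'dy': -2.1, 'dz': 0.0, 'rx': -0.0, 'ry': -0.0, 'rz': -0.037}
{'dx': 3.87, 'dy': -1.95, 'dz': 0.0, 'rx': -0.0, 'ry': -0.0, 'rz': -0.037}
{'dx': 3.94, 'dy': -1.81, 'dz': 0.0, 'rx': -0.0, 'ry': -0.0, 'rz': -0.037}
{'dx': 4.01, 'dy': -1.66, 'dz': 0.0, 'rx': -0.0, 'ry': -0.0, 'rz': -0.037}
{'dx': 4.07, 'dy': -1.51, 'dz': 0.0, 'rx': -0.0, 'ry': -0.0, 'rz': -0.037}
{'dx': 4.12, 'dy': -1.36, 'dz': 0.0, 'rx': -0.0, 'ry': -0.0, 'rz': -0.037}
{'dx': 4.17, 'dy': -1.21, 'dz': 0.0, 'rx': -0.0, 'ry': -0.0, 'rz': -0.037}
{'dx': 4.21, 'dy': -1.05, 'dz': 0.0, 'rx': -0.0, 'ry': -0.0, 'rz': -0.037}
{'dx': 4.25, 'dy': -0.89, 'dz': 0.0, 'rx': -0.0, 'ry': -0.0, 'rz': -0.037}
{'dx': 4.28, 'dy': -0.73, 'dz': 0.0, 'rx': -0.0, 'ry': -0.0, 'rz': -0.037}
{'dx': 4.3, 'dy': -0.57, 'dz': 0.0, 'rx': -0.0, 'ry': -0.0, 'rz': -0.037}
{'dx': 4.32, 'dy': -0.41, 'dz': 0.0, 'rx': -0.0, 'ry': -0.0, 'rz': -0.037}
{'dx': 4.33, 'dy': -0.25, 'dz': 0.0, 'rx': -0.0, 'ry': -0.0, 'rz': -0.037}
```

send_rows(
  moves=[
    {"dx": 3.0, "dy": -3.1, "dz": 0, "rx": 0, "ry": 0, "rz": -0.037},
    {"dx": 3.1, "dy": -3.0, "dz": 0, "rx": 0, "ry": 0, "rz": -0.037},
    {"dx": 3.2, "dy": -2.9, "dz": 0, "rx": 0, "ry": 0, "rz": -0.037},
    {"dx": 3.3, "dy": -2.8, "dz": 0, "rx": 0, "ry": 0, "rz": -0.037},
    {"dx": 3.4, "dy": -2.6, "dz": 0, "rx": 0, "ry": 0, "rz": -0.037},
    {"dx": 3.5, "dy": -2.5, "dz": 0, "rx": 0, "ry": 0, "rz": -0.037},
    {"dx": 3.6, "dy": -2.4, "dz": 0, "rx": 0, "ry": 0, "rz": -0.037},
    {"dx": 3.7, "dy": -2.2, "dz": 0, "rx": 0, "ry": 0, "rz": -0.037},
  ],
)

```text
t: 0.95
tcp_pos: [400.5, -270.1, 226.6]
tcp_rot: [-0.001, 0.93, 0.368, -0.003]
ft_force: [1.0, 0.1, 1.1]
opening: 85.3
```

send_rows(
  moves=[
    {"dx": 3.8, "dy": -2.1, "dz": -0.05, "rx": 0, "ry": 0, "rz": -0.037},
    {"dx": 3.9, "dy": -2.0, "dz": -0.05, "rx": 0, "ry": 0, "rz": -0.037},
    {"dx": 4.0, "dy": -1.9, "dz": -0.05, "rx": 0, "ry": 0, "rz": -0.037},
    {"dx": 4.0, "dy": -1.7, "dz": 0, "rx": 0, "ry": 0, "rz": -0.037},
    {"dx": 4.1, "dy": -1.5, "dz": 0, "rx": 0, "ry": 0, "rz": -0.037},
    {"dx": 4.2, "dy": -1.4, "dz": 0, "rx": 0, "ry": 0, "rz": -0.037},
    {"dx": 4.2, "dy": -1.2, "dz": 0, "rx": 0, "ry": 0, "rz": -0.037},
    {"dx": 4.2, "dy": -1.0, "dz": 0, "rx": 0, "ry": 0, "rz": -0.037},
  ],
)

```text
t: 1.75
tcp_pos: [507.1, 76.9, 227.7]
tcp_rot: [-0.0, 0.863, 0.505, -0.002]
ft_force: [0.0, -0.8, -0.8]
opening: 85.3
```

```bash
python3 -c "
from h import *
plan([577,263,220],71)"
```

```text
t 1.75 p [507.1  76.9 227.7] a 60.7 z [-0.0042 -0.0023 -1.    ] F [ 0.  -0.8 -0.8] op 85.3 n 5
{'dx': 3.93, 'dy': -0.6, 'dz': 0.14, 'rx': -0.001, 'ry': 0.001, 'rz': -0.036}
{'dx': 3.95, 'dy': -0.46, 'dz': 0.14, 'rx': -0.001, 'ry': 0.001, 'rz': -0.036}
{'dx': 3.96, 'dy': -0.32, 'dz': 0.14, 'rx': -0.001, 'ry': 0.001, 'rz': -0.036}
{'dx': 3.97, 'dy': -0.17, 'dz': 0.15, 'rx': -0.001, 'ry': 0.001, 'rz': -0.036}
{'dx': 3.98, 'dy': -0.03, 'dz': 0.15, 'rx': -0.001, 'ry': 0.001, 'rz': -0.036}
```

send_rows(
  moves=[
    {"dx": 3.9, "dy": -0.6, "dz": 0.15, "rx": -0.001, "ry": 0.001, "rz": -0.036},
    {"dx": 3.9, "dy": -0.5, "dz": 0.15, "rx": -0.001, "ry": 0.001, "rz": -0.036},
    {"dx": 4.0, "dy": -0.3, "dz": 0.15, "rx": -0.001, "ry": 0.001, "rz": -0.036},
    {"dx": 4.0, "dy": -0.2, "dz": 0.15, "rx": -0.001, "ry": 0.001, "rz": -0.036},
    {"dx": 4.0, "dy": 0, "dz": 0.15, "rx": -0.001, "ry": 0.001, "rz": -0.036},
    {"dx": 0, "dy": 0, "dz": 0, "rx": 0, "ry": 0, "rz": 0},
  ],
)

```text
t: 2.35
tcp_pos: [576.9, 277.6, 217.9]
tcp_rot: [-0.001, 0.81, 0.587, 0.001]
ft_force: [-1.0, 0.1, -0.4]
opening: 85.4
```

```bash
python3 -c "
from h import *
plan([577,263,220],71)
d=grab('wrist'); save(d,'w1.png',s=1.25); P=cloud(d)
m=((P[...,2]>112)&(P[...,2]<124)&(d['depth']>150)).astype(np.uint8)
k,l,st,_=cv2.connectedComponentsWithStats(m)
for i in range(1,k):
    if st[i,4]<60: continue
    q=P[l==i]; r=cv2.minAreaRect(q[:,:2].astype(np.float32)); print(st[i],q.mean(0).round(1),r)
"
```

```text
t 2.35 p [576.9 277.6 217.9] a 71.88 z [ 6.0e-04  3.7e-03 -1.0e+00] F [-1.   0.1 -0.4] op 85.4 n 1
{'dx': -1.38, 'dy': 0.47, 'dz': -0.21, 'rx': -0.001, 'ry': -0.004, 'rz': 0.015}
[ 310  193   32   44 1364] [578.2 264.9 118.6] ((577.9898681640625, 263.7239990234375), (34.54244613647461, 23.96381378173828), 71.51470947265625)
[309 310  28  28 601] [545.6 171.3 118.1] ((545.1099243164062, 169.58822631835938), (22.963279724121094, 23.0753173828125), 48.57000732421875)
```

View pics/w1.png

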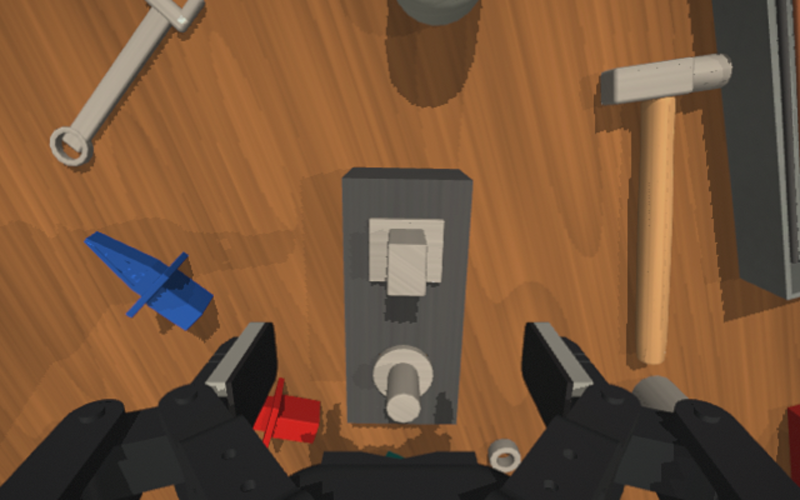

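The wrist view confirms the square wedge at (407,262) and the drift at (403,385); wrist measurement (578.0,263.7), yaw 71.5°, agrees.

send_rows(
  moves=[
    {"dx": -1.37, "dy": 0.52, "dz": 0, "rx": -0.001, "ry": -0.003, "rz": 0.01},
    {"dx": 0, "dy": 0, "dz": 3, "rx": 0, "ry": 0, "rz": 0},
    {"dx": 0, "dy": 0, "dz": 3, "rx": 0, "ry": 0, "rz": 0},
    {"dx": 0, "dy": 0, "dz": 0, "rx": 0, "ry": 0, "rz": 0},
  ],
)

```text
t: 2.8
tcp_pos: [578.6, 249.1, 156.8]
tcp_rot: [0.004, 0.816, 0.577, -0.002]
ft_force: [-0.0, -0.7, -0.5]
opening: 85.3
```

```bash
python3 -c "
from h import *
plan([577.7,263.6,81],71.3)
"
```

```text
t 2.8 p [578.6 249.1 156.8] a 70.54 z [ 0.0018 -0.0096 -1.    ] F [-0.  -0.7 -0.5] op 85.3 n 2
{'dx': 0.7, 'dy': -0.3, 'dz': 3.78, 'rx': 0.002, 'ry': 0.004, 'rz': -0.007}
{'dx': 0.69, 'dy': -0.29, 'dz': 3.79, 'rx': 0.002, 'ry': 0.004, 'rz': -0.007}
```

send_rows(
  moves=[
    {"dx": 0, "dy": 0, "dz": 0, "rx": 0, "ry": 0, "rz": 0},
    {"dx": 0, "dy": 0, "dz": 0, "rx": 0, "ry": 0, "rz": 0},
  ],
)

```text
t: 3.0
tcp_pos: [579.6, 245.3, 158.6]
tcp_rot: [0.006, 0.818, 0.575, -0.002]
ft_force: [0.6, -0.1, 0.1]
opening: 85.2
```

```bash
python3 -c "
from h import *
plan([577.7,263.6,130],71.3)
"
```

```text
t 3.0 p [579.6 245.3 158.6] a 70.26 z [ 0.0032 -0.0113 -0.9999] F [ 0.6 -0.1  0.1] op 85.2 n 1
{'dx': 1.68, 'dy': -0.82, 'dz': 2.84, 'rx': 0.007, 'ry': 0.01, 'rz': -0.018}
```

send_rows(
  moves=[
    {"dx": 0.85, "dy": -0.4, "dz": 0, "rx": 0.004, "ry": 0.005, "rz": -0.009},
  ],
)

```text
t: 3.1
tcp_pos: [579.9, 253.2, 160.0]
tcp_rot: [0.003, 0.816, 0.578, -0.0]
ft_force: [-0.9, -0.4, 0.6]
opening: 85.3
```

send_rows(
  moves=[
    {"dx": 0, "dy": 0, "dz": 0, "rx": 0, "ry": 0, "rz": 0},
  ],
)

```text
t: 3.2
tcp_pos: [580.0, 255.1, 161.5]
tcp_rot: [0.003, 0.816, 0.579, 0.001]
ft_force: [-0.2, 0.2, 0.8]
opening: 85.4
```

send_rows(
  moves=[
    {"dx": 0, "dy": 0, "dz": 0, "rx": 0, "ry": 0, "rz": 0},
  ],
)

```text
t: 3.3
tcp_pos: [580.5, 255.6, 162.4]
tcp_rot: [0.003, 0.815, 0.579, 0.002]
ft_force: [0.1, -0.5, -0.7]
opening: 85.5
```

```bash
python3 -c "
from h import *
plan([577.7,263.6,130],71.3); print(pose()[0]['joint_vel'].round(3))
"
```

```text
t 3.3 p [580.5 255.6 162.4] a 70.73 z [ 0.0067 -0.0025 -1.    ] F [ 0.1 -0.5 -0.7] op 85.5 n 1
{'dx': 0.67, 'dy': -0.55, 'dz': 3.24, 'rx': 0.007, 'ry': 0.0, 'rz': -0.01}
[-0.008 -0.008 -0.014 -0.007 -0.012 -0.005  0.004]
```

send_rows(
  moves=[
    {"dx": 0.5, "dy": -0.35, "dz": 2.0, "rx": 0.005, "ry": 0, "rz": -0.01},
    {"dx": 0.05, "dy": 0, "dz": 1.0, "rx": 0, "ry": 0, "rz": 0},
    {"dx": 0, "dy": 0, "dz": 0, "rx": 0, "ry": 0, "rz": 0},
  ],
)

```text
t: 3.6
tcp_pos: [579.1, 263.3, 131.0]
tcp_rot: [0.001, 0.812, 0.584, 0.001]
ft_force: [0.2, 0.4, -0.7]
opening: 85.3
```

```bash
python3 -c "
from h import *
plan([577.7,263.6,81],71.3); print(pose()[0]['joint_vel'].round(3))
"
```

```text
t 3.6 p [579.1 263.3 131. ] a 71.41 z [ 0.0029  0.     -1.    ] F [ 0.2  0.4 -0.7] op 85.3 n 2
{'dx': -0.01, 'dy': -0.08, 'dz': 2.5, 'rx': 0.001, 'ry': -0.0, 'rz': 0.001}
{'dx': -0.01, 'dy': -0.07, 'dz': 2.5, 'rx': 0.001, 'ry': -0.0, 'rz': 0.001}
[-0.006  0.007 -0.005  0.005 -0.003 -0.002 -0.   ]
```

send_rows(
  moves=[
    {"dx": 0, "dy": -0.1, "dz": 1.6, "rx": 0.001, "ry": 0, "rz": 0},
    {"dx": 0, "dy": -0.05, "dz": 1.5, "rx": 0, "ry": 0, "rz": 0},
    {"dx": 0, "dy": 0, "dz": 0.8, "rx": 0, "ry": 0, "rz": 0},
    {"dx": 0, "dy": 0, "dz": 0, "rx": 0, "ry": 0, "rz": 0},
  ],
)

```text
t: 4.0
tcp_pos: [576.7, 263.2, 87.0]
tcp_rot: [0.0, 0.812, 0.584, -0.001]
ft_force: [1.0, -0.3, -0.3]
opening: 85.4
```

```bash
python3 -c "
from h import *
plan([577.7,263.6,81],71.3); print(pose()[0]['joint_vel'].round(3))
"
```

```text
t 4.0 p [576.7 263.2  87. ] a 71.42 z [-0.001  -0.0011 -1.    ] F [ 1.  -0.3 -0.3] op 85.4 n 1
{'dx': 0.07, 'dy': 0.09, 'dz': 0.6, 'rx': -0.001, 'ry': 0.001, 'rz': 0.002}
[ 0.     0.005 -0.001 -0.003  0.002 -0.005 -0.002]
```

send_rows(
  moves=[
    {"dx": 0.05, "dy": 0.05, "dz": 0.5, "rx": 0, "ry": 0, "rz": 0},
    {"dx": 0, "dy": 0, "dz": 0, "rx": 0, "ry": 0, "rz": 0},
  ],
)

```text
t: 4.2
tcp_pos: [577.5, 263.5, 81.3]
tcp_rot: [0.0, 0.812, 0.584, -0.001]
ft_force: [-1.1, -0.5, -0.7]
opening: 85.1
```

send_rows(
  moves=[
    {"dx": 0, "dy": 0, "dz": 0, "rx": 0, "ry": 0, "rz": 0},
    {"dx": 0, "dy": 0, "dz": 0, "rx": 0, "ry": 0, "rz": 0},
    {"dx": 0, "dy": 0, "dz": 0, "rx": 0, "ry": 0, "rz": 0},
    {"dx": 0, "dy": 0, "dz": 0, "rx": 0, "ry": 0, "rz": 0},
  ],
  fingers=0.0,
  grip_force=80,
)

```text
t: 4.6
tcp_pos: [578.5, 264.0, 82.9]
tcp_rot: [0.0, 0.812, 0.583, 0.001]
ft_force: [0.3, -0.6, -0.8]
opening: 28.3
```

```bash
python3 -c "
from h import *
plan([577.7,263.6,81],71.3); print(pose()[0]['joint_vel'].round(3))
"
```

```text
t 4.6 p [578.5 264.   82.9] a 71.39 z [ 1.6e-03  2.0e-04 -1.0e+00] F [ 0.3 -0.6 -0.8] op 28.3 n 1
{'dx': -0.07, 'dy': -0.06, 'dz': 0.19, 'rx': 0.001, 'ry': -0.001, 'rz': 0.002}
[ 0.001 -0.005  0.    -0.003  0.001 -0.002  0.002]
```

send_rows(
  moves=[
    {"dx": 0, "dy": 0, "dz": 0, "rx": 0, "ry": 0, "rz": 0},
    {"dx": 0, "dy": 0, "dz": 0, "rx": 0, "ry": 0, "rz": 0},
    {"dx": 0, "dy": 0, "dz": 0, "rx": 0, "ry": 0, "rz": 0},
  ],
)

```text
t: 4.9
tcp_pos: [578.6, 264.1, 83.2]
tcp_rot: [0.0, 0.812, 0.583, 0.001]
ft_force: [0.3, -0.1, -0.3]
opening: 22.7
```

send_rows(
  moves=[
    {"dx": 0, "dy": 0, "dz": -0.6, "rx": 0, "ry": 0, "rz": 0},
    {"dx": 0, "dy": 0, "dz": -2, "rx": 0, "ry": 0, "rz": 0},
    {"dx": 0, "dy": 0, "dz": -2, "rx": 0, "ry": 0, "rz": 0},
    {"dx": 0, "dy": 0, "dz": 0, "rx": 0, "ry": 0, "rz": 0},
  ],
)

```text
t: 5.3
tcp_pos: [576.4, 262.5, 128.1]
tcp_rot: [-0.0, 0.812, 0.584, -0.002]
ft_force: [1.5, 0.8, -2.7]
opening: 23.1
```

```bash
python3 -c "
from h import *
plan([577.7,263.6,220],71.3); print(pose()[0]['joint_vel'].round(3))
d=grab('scene'); save(d,'s2.png',(220,120,460,320),3)
"
```

```text
t 5.3 p [576.4 262.5 128.1] a 71.41 z [-0.004  -0.0028 -1.    ] F [ 1.5  0.8 -2.7] op 23.1 n 3
{'dx': 0.04, 'dy': 0.02, 'dz': -3.06, 'rx': -0.001, 'ry': 0.001, 'rz': 0.001}
{'dx': 0.04, 'dy': 0.02, 'dz': -3.06, 'rx': -0.001, 'ry': 0.001, 'rz': 0.001}
{'dx': 0.04, 'dy': 0.02, 'dz': -3.06, 'rx': -0.001, 'ry': 0.001, 'rz': 0.001}
[-0.003  0.029  0.013  0.039  0.003 -0.01  -0.003]
```

View pics/s2.png

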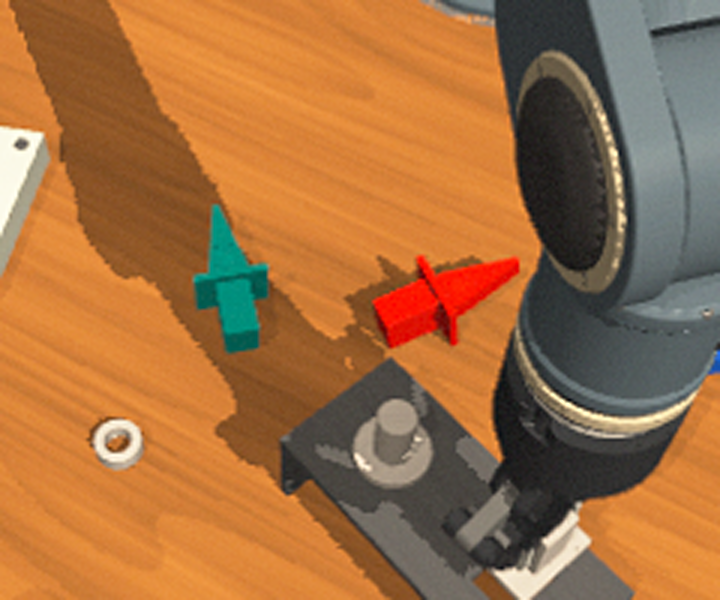

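send_rows(
  moves=[
    {"dx": 0, "dy": 0, "dz": -3.3, "rx": -0.001, "ry": 0.001, "rz": 0},
    {"dx": 0, "dy": 0, "dz": -3.3, "rx": 0, "ry": 0, "rz": 0},
    {"dx": 0, "dy": 0, "dz": -2.5, "rx": 0, "ry": 0, "rz": 0},
  ],
)

```text
t: 5.65
tcp_pos: [572.0, 259.1, 210.9]
tcp_rot: [-0.002, 0.812, 0.584, -0.011]
ft_force: [0.7, 0.1, -3.7]
opening: 23.1
```

```bash
python3 -c "
from h import *
plan([516.9,-205,225],110.1,step=32); print(pose()[0]['joint_vel'].round(3))
"
```

```text
t 5.65 p [572.  259.1 210.9] a 71.44 z [-0.0203 -0.0104 -0.9997] F [ 0.7  0.1 -3.7] op 23.1 n 15
{'dx': -3.05, 'dy': 0.64, 'dz': -0.05, 'rx': -0.001, 'ry': 0.001, 'rz': -0.045}
{'dx': -3.08, 'dy': 0.5, 'dz': -0.06, 'rx': -0.001, 'ry': 0.001, 'rz': -0.045}
{'dx': -3.1, 'dy': 0.36, 'dz': -0.06, 'rx': -0.001, 'ry': 0.001, 'rz': -0.045}
{'dx': -3.11, 'dy': 0.22, 'dz': -0.06, 'rx': -0.001, 'ry': 0.001, 'rz': -0.045}
{'dx': -3.12, 'dy': 0.08, 'dz': -0.06, 'rx': -0.001, 'ry': 0.001, 'rz': -0.045}
{'dx': -3.12, 'dy': -0.06, 'dz': -0.06, 'rx': -0.001, 'ry': 0.001, 'rz': -0.045}
{'dx': -3.11, 'dy': -0.2, 'dz': -0.07, 'rx': -0.001, 'ry': 0.001, 'rz': -0.045}
{'dx': -3.1, 'dy': -0.34, 'dz': -0.07, 'rx': -0.001, 'ry': 0.001, 'rz': -0.045}
{'dx': -3.08, 'dy': -0.48, 'dz': -0.07, 'rx': -0.001, 'ry': 0.001, 'rz': -0.045}
{'dx': -3.05, 'dy': -0.62, 'dz': -0.07, 'rx': -0.001, 'ry': 0.001, 'rz': -0.045}
{'dx': -3.02, 'dy': -0.75, 'dz': -0.08, 'rx': -0.001, 'ry': 0.001, 'rz': -0.045}
{'dx': -2.99, 'dy': -0.89, 'dz': -0.08, 'rx': -0.001, 'ry': 0.001, 'rz': -0.045}
{'dx': -2.94, 'dy': -1.02, 'dz': -0.08, 'rx': -0.001, 'ry': 0.001, 'rz': -0.045}
{'dx': -2.89, 'dy': -1.15, 'dz': -0.09, 'rx': -0.001, 'ry': 0.001, 'rz': -0.045}
{'dx': -2.84, 'dy': -1.28, 'dz': -0.09, 'rx': -0.001, 'ry': 0.001, 'rz': -0.045}
[ 0.058 -0.206 -0.076 -0.262 -0.164  0.462  0.136]
```

send_rows(
  moves=[
    {"dx": -3.0, "dy": 0.6, "dz": -0.3, "rx": -0.002, "ry": 0.002, "rz": -0.045},
    {"dx": -3.1, "dy": 0.5, "dz": -0.3, "rx": -0.002, "ry": 0.002, "rz": -0.045},
    {"dx": -3.1, "dy": 0.4, "dz": -0.1, "rx": -0.001, "ry": 0.001, "rz": -0.045},
    {"dx": -3.1, "dy": 0.2, "dz": 0, "rx": -0.001, "ry": 0.001, "rz": -0.045},
    {"dx": -3.1, "dy": 0.1, "dz": 0, "rx": -0.001, "ry": 0.001, "rz": -0.045},
    {"dx": -3.1, "dy": -0.1, "dz": 0, "rx": -0.001, "ry": 0.001, "rz": -0.045},
    {"dx": -3.1, "dy": -0.2, "dz": 0, "rx": -0.001, "ry": 0.001, "rz": -0.045},
    {"dx": -3.1, "dy": -0.35, "dz": 0, "rx": -0.001, "ry": 0.001, "rz": -0.045},
  ],
)

```text
t: 6.45
tcp_pos: [539.1, 9.1, 212.6]
tcp_rot: [-0.007, 0.685, 0.729, -0.006]
ft_force: [0.4, -0.1, -3.4]
opening: 23.0
```

```bash
python3 -c "
from h import *
plan([516.9,-205,225],110.1,step=32); print(pose()[0]['joint_vel'].round(3))
"
```

```text
t 6.45 p [539.1   9.1 212.6] a 93.59 z [-0.0178  0.0014 -0.9998] F [ 0.4 -0.1 -3.4] op 23.0 n 7
{'dx': -3.03, 'dy': -0.51, 'dz': -0.18, 'rx': -0.002, 'ry': -0.001, 'rz': -0.041}
{'dx': -3.01, 'dy': -0.63, 'dz': -0.17, 'rx': -0.002, 'ry': -0.001, 'rz': -0.041}
{'dx': -2.98, 'dy': -0.76, 'dz': -0.17, 'rx': -0.002, 'ry': -0.001, 'rz': -0.041}
{'dx': -2.95, 'dy': -0.88, 'dz': -0.17, 'rx': -0.002, 'ry': -0.001, 'rz': -0.041}
{'dx': -2.91, 'dy': -1.0, 'dz': -0.17, 'rx': -0.002, 'ry': -0.001, 'rz': -0.041}
{'dx': -2.87, 'dy': -1.12, 'dz': -0.17, 'rx': -0.002, 'ry': -0.001, 'rz': -0.041}
{'dx': -2.82, 'dy': -1.23, 'dz': -0.18, 'rx': -0.002, 'ry': -0.001, 'rz': -0.041}
[ 0.635 -0.07  -0.012  0.129 -0.038 -0.058  1.072]
```

send_rows(
  moves=[
    {"dx": -3.0, "dy": -0.5, "dz": -0.2, "rx": -0.003, "ry": -0.001, "rz": -0.038},
    {"dx": -3.0, "dy": -0.6, "dz": -0.2, "rx": -0.003, "ry": -0.001, "rz": -0.038},
    {"dx": -3.0, "dy": -0.75, "dz": -0.2, "rx": -0.003, "ry": -0.001, "rz": -0.038},
    {"dx": -2.9, "dy": -0.9, "dz": -0.2, "rx": -0.003, "ry": -0.001, "rz": -0.038},
    {"dx": -2.9, "dy": -1.0, "dz": 0, "rx": -0.002, "ry": -0.001, "rz": -0.038},
    {"dx": -2.4, "dy": -1.0, "dz": 0, "rx": -0.002, "ry": -0.001, "rz": -0.038},
    {"dx": -1.2, "dy": -0.5, "dz": 0, "rx": 0, "ry": 0, "rz": -0.02},
    {"dx": 0, "dy": 0, "dz": 0, "rx": 0, "ry": 0, "rz": 0},
  ],
)

```text
t: 7.25
tcp_pos: [507.1, -196.9, 209.2]
tcp_rot: [-0.008, 0.589, 0.808, -0.007]
ft_force: [-0.5, 0.7, -3.0]
opening: 23.1
```

```bash
python3 -c "
from h import *
plan([516.9,-220.2,225],110.1,step=32); print(pose()[0]['joint_vel'].round(3))
"
```

```text
t 7.25 p [ 507.1 -196.9  209.2] a 107.84 z [-2.100e-02 -9.000e-04 -9.998e-01] F [-0.5  0.7 -3. ] op 23.1 n 1
{'dx': -2.51, 'dy': 0.19, 'dz': -1.59, 'rx': -0.02, 'ry': -0.006, 'rz': -0.039}
[ 0.001  0.01  -0.012  0.025 -0.013 -0.003 -0.009]
```

send_rows(
  moves=[
    {"dx": -1.2, "dy": 0.2, "dz": 1.5, "rx": -0.015, "ry": -0.004, "rz": -0.03},
    {"dx": -0.8, "dy": 0.05, "dz": 2.0, "rx": -0.005, "ry": -0.002, "rz": -0.01},
    {"dx": 0, "dy": 0, "dz": 1.5, "rx": 0, "ry": 0, "rz": 0},
    {"dx": 0, "dy": 0, "dz": 0, "rx": 0, "ry": 0, "rz": 0},
  ],
)

```text
t: 7.65
tcp_pos: [514.2, -211.6, 154.7]
tcp_rot: [-0.002, 0.572, 0.821, 0.001]
ft_force: [-1.0, 0.3, -3.4]
opening: 23.1
```

```bash
python3 -c "
from h import *
plan([516.9,-220.2,150],110.1,step=32); print(pose()[0]['joint_vel'].round(3))
"
```

```text
t 7.65 p [ 514.2 -211.6  154.7] a 110.28 z [-0.0034  0.0038 -1.    ] F [-1.   0.3 -3.4] op 23.1 n 1
{'dx': -0.9, 'dy': -0.05, 'dz': 0.46, 'rx': -0.002, 'ry': -0.005, 'rz': 0.003}
[-0.007 -0.007 -0.012 -0.017 -0.002  0.001 -0.003]
```

send_rows(
  moves=[
    {"dx": -0.8, "dy": -0.05, "dz": 0.6, "rx": -0.002, "ry": -0.005, "rz": 0.002},
    {"dx": 0, "dy": 0, "dz": 0, "rx": 0, "ry": 0, "rz": 0},
    {"dx": 0, "dy": 0, "dz": 0, "rx": 0, "ry": 0, "rz": 0},
  ],
)

```text
t: 7.95
tcp_pos: [517.5, -217.5, 148.7]
tcp_rot: [0.0, 0.571, 0.821, 0.0]
ft_force: [0.6, 0.1, -3.5]
opening: 23.3
```

```bash
python3 -c "
from h import *
plan([516.9,-220.2,150],110.1,step=32); print(pose()[0]['joint_vel'].round(3))
d=grab('wrist'); save(d,'w3.png',s=1.25)
e=grab('scene'); save(e,'s3.png',(130,80,290,240),3.7)
f=grab('top'); save(f,'t3.png',(380,110,500,230),5)
"
```

```text
t 7.95 p [ 517.5 -217.5  148.7] a 110.31 z [ 9.e-04  4.e-04 -1.e+00] F [ 0.6  0.1 -3.5] op 23.3 n 1
{'dx': -0.23, 'dy': -0.15, 'dz': -0.13, 'rx': 0.001, 'ry': -0.0, 'rz': 0.004}
[ 0.004  0.007  0.007 -0.002  0.01   0.003 -0.002]
```

View pics/w3.png

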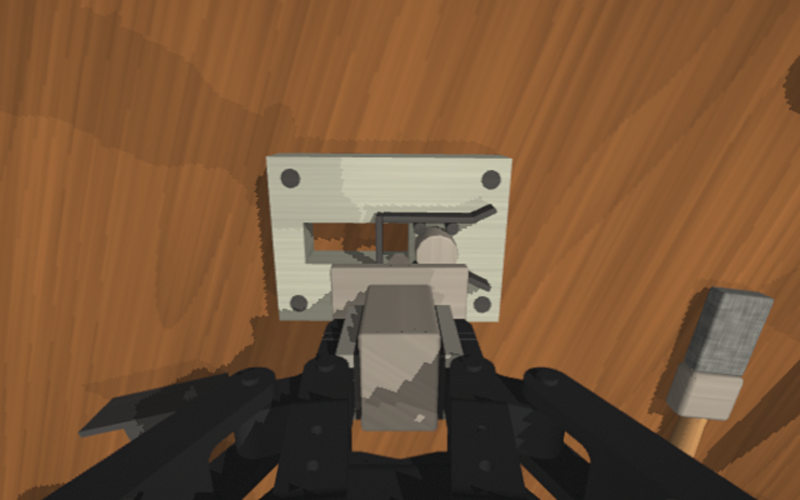

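View pics/s3.png

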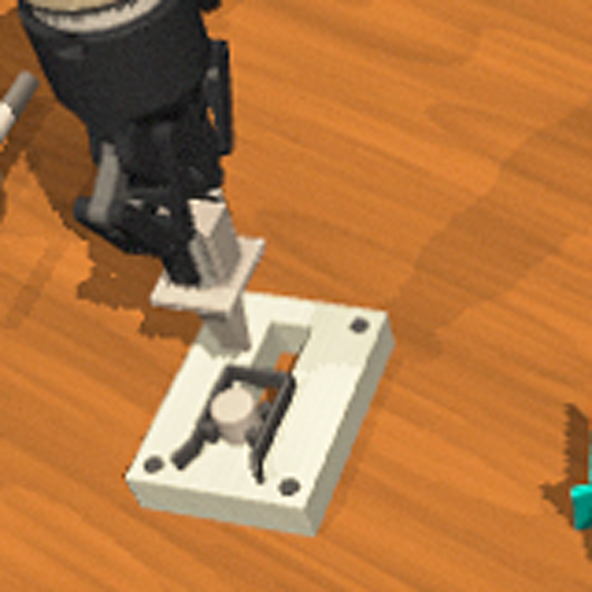

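View pics/t3.png

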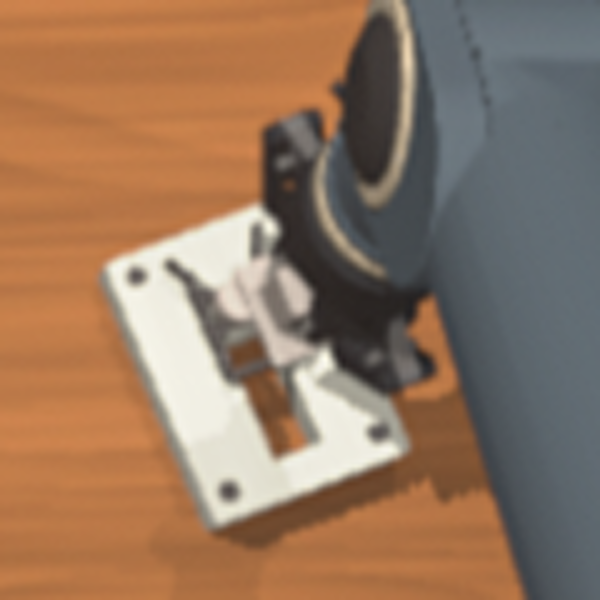

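```bash
python3 -c "
from h import *
s,p,R=pose()
u=np.array([np.cos(np.radians(20.1)),np.sin(np.radians(20.1))]); v=np.array([-u[1],u[0]])
for n in ['wrist','scene','top']:
    d=dict(np.load(n+'.npz')); P=cloud(d)
    for nm,lo,hi in [('block',28,32),('pin',51.5,57),('clip',40,48),('collar',132,145),('grip',172,190)]:
        m=((P[...,2]>lo)&(P[...,2]<hi)&(abs(P[...,0]-530)<110)&(abs(P[...,1]+220)<100)&(d['depth']>0)).astype(np.uint8)
        k,l,st,_=cv2.connectedComponentsWithStats(m)
        for i in range(1,k):
            if st[i,4]<60: continue
            q=P[l==i]; r=cv2.minAreaRect(q[:,:2].astype(np.float32)); a=(q[:,:2]-[539.4,-212])
            U=a@u;V=a@v
            print(n,nm,st[i].tolist(),'z',q[:,2].mean().round(1),'u',np.percentile(U,[1,50,99]).round(1),'v',np.percentile(V,[1,50,99]).round(1),np.round(r[0],1),np.round(r[1],1),round(r[2],1))
print('tcp uv',(p[:2]-[539.4,-212])@u,(p[:2]-[539.4,-212])@v,p)
d=dict(np.load('wrist.npz')); save(d,'w3b.png',(200,110,420,270),3.6)
"
```

```text
wrist block [213, 125, 196, 133, 13341] z 30.8 u [-102.1  -38.9   46.1] v [-53.1  26.3  54.9] [ 513.2 -221.6] [150.6 111. ] 20.0
wrist block [317, 178, 18, 33, 138] z 30.9 u [-22.2 -13.1 -10.4] v [-11.8   2.7  14.4] [ 525.8 -214.5] [10.  29.1] 39.8
wrist pin [333, 187, 34, 24, 684] z 54.7 u [-11.2   1.   12.7] v [-4.6  3.3 12.5] [ 539.  -207.7] [24.9 17.9] 20.8
wrist clip [301, 165, 97, 46, 1036] z 44.4 u [-35.5  -5.1  35.5] v [-6.5 18.7 26.1] [ 536.8 -202.9] [74.9 30.3] 24.4
wrist clip [375, 220, 18, 14, 116] z 44.2 u [22.6 29.4 36.4] v [-26.5 -21.9 -17.5] [ 574.6 -222.8] [ 3.9 15.9] 84.8
wrist collar [264, 211, 111, 44, 2575] z 143.9 u [-47.2 -21.8   3.9] v [ 4.3 19.4 24.7] [ 514.2 -206.1] [52.3 21.4] 20.2
wrist grip [251, 252, 136, 93, 7544] z 183.3 u [-44.3 -21.5   1. ] v [-14.3   8.8  18.8] [ 518.5 -217.8] [50.4 35.1] 20.6
scene block [164, 160, 71, 57, 1639] z 30.1 u [-102.7  -15.8   46. ] v [-52.2  19.7  56.5] [ 511.6 -220.4] [152.4 111.5] 19.6
scene pin [187, 185, 12, 10, 94] z 53.9 u [-10.3   2.1  12.8] v [-10.    1.8  13. ] [ 540.4 -210.1] [23.6 24.1] 19.8
scene clip [177, 
[... 199 characters left out ...]
-216.5] [53.  45.7] 19.8
scene grip [174, 129, 19, 23, 188] z 181.1 u [-41.9 -21.1   3.6] v [ 0.4 14.  21. ] [ 515.5 -210. ] [50.9 22.4] 19.9
top block [405, 155, 40, 60, 547] z 30.3 u [-102.8  -36.2   43.8] v [-16.7  30.8  53.9] [ 504.1 -201.8] [152.6  72.6] 15.3
top block [438, 180, 23, 27, 186] z 30.3 u [-103.5  -78.6  -39.1] v [-54.4 -29.2  -9. ] [ 483.1 -267.6] [65.9 46.2] 16.8
top clip [414, 161, 20, 25, 75] z 44.2 u [-37.1  -7.3  33.7] v [-0.4 17.8 23.5] [ 530.5 -195.5] [75.9 21.7] 34.6
top grip [434, 162, 8, 14, 65] z 182.6 u [-39.1 -24.3  -7.5] v [ 8.1 13.8 18.2] [ 513.1 -207.7] [33.5 10.2] 20.7
tcp uv -22.791009232055558 2.059863790331492 [ 517.28920207 -217.89794503  148.78822743]
```

View pics/w3b.png

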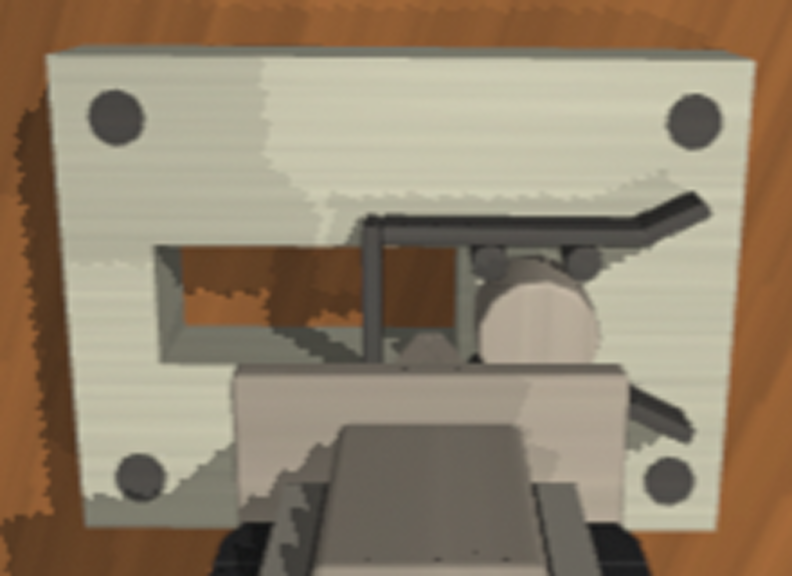

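In the zoom the clip's bow lies at (372,290), the window right of it to the pin at (540,330), with the blade edge tip showing at (430,350) inside the window – about 1.5 mm off sideways. Correcting and going down in stages.

send_rows(
  moves=[
    {"dx": -0.18, "dy": -0.1, "dz": 0.8, "rx": 0, "ry": 0, "rz": 0.003},
    {"dx": -0.05, "dy": 0, "dz": 0.5, "rx": 0, "ry": 0, "rz": 0},
    {"dx": 0, "dy": 0, "dz": 0, "rx": 0, "ry": 0, "rz": 0},
  ],
)

```text
t: 8.4
tcp_pos: [517.4, -220.7, 135.5]
tcp_rot: [0.001, 0.573, 0.82, 0.0]
ft_force: [-0.5, -0.6, -3.2]
opening: 23.1
```

```bash
cat >> h.py <<'E'
U=np.array([np.cos(np.radians(20.1)),np.sin(np.radians(20.1))]); V=np.array([-U[1],U[0]])
PIN=np.array([539.4,-212])+.7*U+.3*V
def uv():
    s,p,R=pose(); print('TCPuv',((p[:2]-PIN)@U).round(2),((p[:2]-PIN)@V).round(2),'vel',np.abs(s['joint_vel']).max().round(3))
E
python3 -c "
from h import *
plan([516.6,-219.7,88],110.1,step=10); uv()
"
```

```text
t 8.4 p [ 517.4 -220.7  135.5] a 110.1 z [ 0.0022 -0.001  -1.    ] F [-0.5 -0.6 -3.2] op 23.1 n 5
{'dx': 0.03, 'dy': -0.01, 'dz': 0.95, 'rx': 0.0, 'ry': 0.0, 'rz': -0.0}
{'dx': 0.03, 'dy': -0.01, 'dz': 0.95, 'rx': 0.0, 'ry': 0.0, 'rz': -0.0}
{'dx': 0.03, 'dy': -0.01, 'dz': 0.95, 'rx': 0.0, 'ry': 0.0, 'rz': -0.0}
{'dx': 0.03, 'dy': -0.01, 'dz': 0.95, 'rx': 0.0, 'ry': 0.0, 'rz': -0.0}
{'dx': 0.03, 'dy': -0.01, 'dz': 0.95, 'rx': 0.0, 'ry': 0.0, 'rz': -0.0}
TCPuv -24.34 -0.96 vel 0.003
```

send_rows(
  moves=[
    {"dx": 0.1, "dy": 0, "dz": 0.7, "rx": 0, "ry": 0, "rz": 0},
    {"dx": 0, "dy": 0, "dz": 0.7, "rx": 0, "ry": 0, "rz": 0},
    {"dx": 0, "dy": 0, "dz": 0.7, "rx": 0, "ry": 0, "rz": 0},
    {"dx": 0, "dy": 0, "dz": 0.3, "rx": 0, "ry": 0, "rz": 0},
    {"dx": 0, "dy": 0, "dz": 0, "rx": 0, "ry": 0, "rz": 0},
  ],
)

```text
t: 8.9
tcp_pos: [516.7, -219.6, 108.7]
tcp_rot: [0.001, 0.573, 0.82, 0.0]
ft_force: [0.3, 1.1, -3.7]
opening: 23.0
```

```bash
python3 -c "
from h import *
plan([516.6,-219.7,87],110.1,step=10); uv()
d=grab('wrist'); save(d,'w4.png',(200,90,420,270),3.2)
d=grab('scene'); save(d,'s4.png',(150,130,250,230),6)
"
```

```text
t 8.9 p [ 516.7 -219.6  108.7] a 110.09 z [ 1.e-03 -3.e-04 -1.e+00] F [ 0.3  1.1 -3.7] op 23.0 n 3
{'dx': -0.0, 'dy': -0.01, 'dz': 0.72, 'rx': 0.0, 'ry': 0.0, 'rz': -0.0}
{'dx': -0.0, 'dy': -0.01, 'dz': 0.72, 'rx': 0.0, 'ry': 0.0, 'rz': -0.0}
{'dx': -0.0, 'dy': -0.01, 'dz': 0.72, 'rx': 0.0, 'ry': 0.0, 'rz': -0.0}
TCPuv -24.6 0.38 vel 0.004
```

View pics/w4.png

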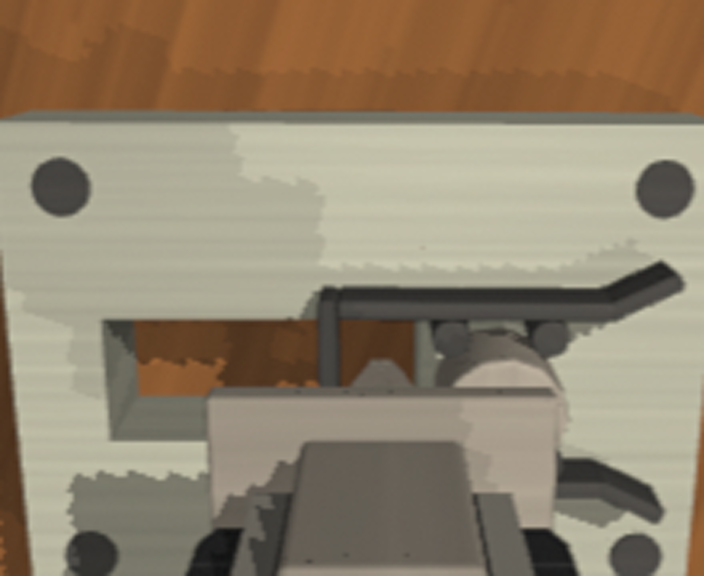

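View pics/s4.png

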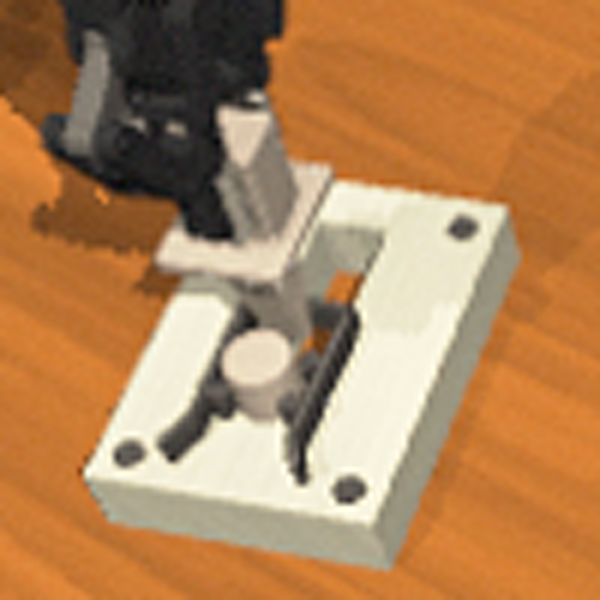

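Blade edge (380,362) is centred between bow (330) and slot end/pin (430). Continue down.

send_rows(
  moves=[
    {"dx": 0, "dy": 0, "dz": 0.6, "rx": 0, "ry": 0, "rz": 0},
    {"dx": 0, "dy": 0, "dz": 0.6, "rx": 0, "ry": 0, "rz": 0},
    {"dx": 0, "dy": 0, "dz": 0.4, "rx": 0, "ry": 0, "rz": 0},
    {"dx": 0, "dy": 0, "dz": 0, "rx": 0, "ry": 0, "rz": 0},
  ],
)

```text
t: 9.4
tcp_pos: [517.6, -219.9, 92.5]
tcp_rot: [0.002, 0.573, 0.82, 0.0]
ft_force: [0.1, -0.1, -3.4]
opening: 23.2
```

```bash
python3 -c "
from h import *
plan([516.6,-219.7,87],110.1,step=10); uv()
"
```

```text
t 9.4 p [ 517.6 -219.9   92.5] a 110.08 z [ 0.0031 -0.0012 -1.    ] F [ 0.1 -0.1 -3.4] op 23.2 n 1
{'dx': 0.05, 'dy': -0.09, 'dz': 0.55, 'rx': 0.002, 'ry': 0.002, 'rz': -0.0}
TCPuv -23.92 -0.22 vel 0.004
```

send_rows(
  moves=[
    {"dx": 0.03, "dy": -0.1, "dz": 0.4, "rx": 0.002, "ry": 0, "rz": 0},
    {"dx": 0, "dy": -0.05, "dz": 0.2, "rx": 0, "ry": 0, "rz": 0},
    {"dx": 0, "dy": 0, "dz": 0, "rx": 0, "ry": 0, "rz": 0},
  ],
)

```text
t: 9.7
tcp_pos: [516.7, -220.1, 86.2]
tcp_rot: [0.002, 0.573, 0.82, -0.0]
ft_force: [0.2, 0.4, -3.4]
opening: 23.0
```

```bash
python3 -c "
from h import *
plan([516.6,-219.7,86],110.1,step=10); uv()
d=grab('wrist'); save(d,'w5.png',(200,70,420,250),3.2)
"
```

```text
t 9.7 p [ 516.7 -220.1   86.2] a 110.09 z [ 0.0025 -0.002  -1.    ] F [ 0.2  0.4 -3.4] op 23.0 n 1
{'dx': 0.04, 'dy': 0.01, 'dz': 0.02, 'rx': 0.002, 'ry': 0.003, 'rz': -0.0}
TCPuv -24.82 -0.08 vel 0.003
```

View pics/w5.png

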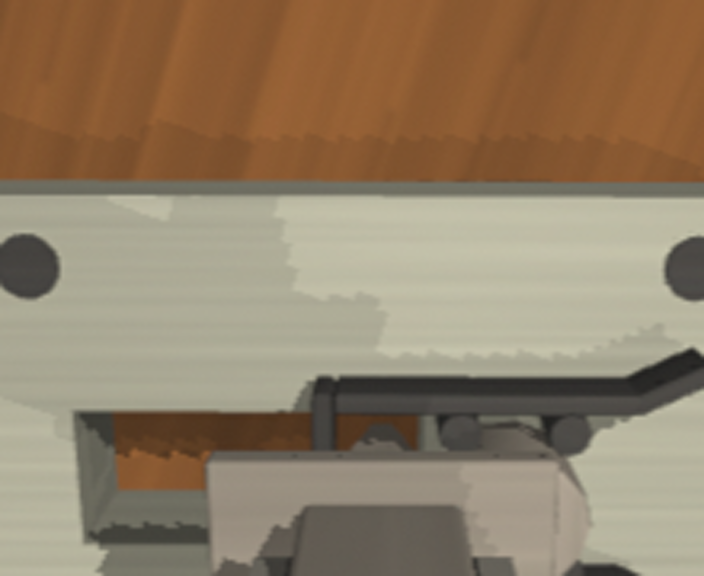

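send_rows(
  moves=[
    {"dx": 0, "dy": -0.2, "dz": 0, "rx": 0, "ry": 0, "rz": 0},
    {"dx": 0, "dy": -0.2, "dz": 0, "rx": 0, "ry": 0, "rz": 0},
    {"dx": 0, "dy": -0.25, "dz": 0, "rx": 0, "ry": 0, "rz": 0},
    {"dx": 0, "dy": -0.25, "dz": 0, "rx": 0, "ry": 0, "rz": 0},
  ],
)

```text
t: 10.15
tcp_pos: [513.0, -221.5, 88.0]
tcp_rot: [0.006, 0.572, 0.82, 0.004]
ft_force: [3.9, 1.1, -4.2]
opening: 22.9
```

```bash
python3 -c "
from h import *
plan([516.6,-219.7,86],110.1,step=10); uv()
"
```

```text
t 10.15 p [ 513.  -221.5   88. ] a 110.2 z [ 1.430e-02 -5.000e-04 -9.999e-01] F [ 3.9  1.1 -4.2] op 22.9 n 1
{'dx': 0.05, 'dy': 0.39, 'dz': 0.2, 'rx': 0.013, 'ry': 0.005, 'rz': 0.002}
TCPuv -28.71 -0.14 vel 0.04
```

send_rows(
  moves=[
    {"dx": 0, "dy": -0.3, "dz": 0.1, "rx": 0.006, "ry": 0.002, "rz": 0},
    {"dx": 0, "dy": -0.3, "dz": 0.1, "rx": 0.006, "ry": 0.002, "rz": 0},
    {"dx": 0, "dy": -0.3, "dz": 0.1, "rx": 0.006, "ry": 0, "rz": 0},
    {"dx": 0, "dy": -0.3, "dz": 0.1, "rx": 0.006, "ry": 0, "rz": 0},
  ],
)

```text
t: 10.55
tcp_pos: [507.7, -224.1, 87.6]
tcp_rot: [0.003, 0.572, 0.821, -0.001]
ft_force: [3.8, 2.6, -0.6]
opening: 22.9
```

```bash
python3 -c "
from h import *
plan([516.6,-219.7,86],110.1,step=100); uv()
"
```

```text
t 10.55 p [ 507.7 -224.1   87.6] a 110.28 z [ 0.0036 -0.0046 -1.    ] F [ 3.8  2.6 -0.6] op 22.9 n 1
{'dx': 0.11, 'dy': 0.98, 'dz': 0.16, 'rx': 0.002, 'ry': 0.006, 'rz': 0.003}
TCPuv -34.6 -0.77 vel 0.016
```

send_rows(
  moves=[
    {"dx": 0.03, "dy": -0.3, "dz": 0.1, "rx": 0.003, "ry": 0.003, "rz": 0.002},
    {"dx": 0.03, "dy": -0.3, "dz": 0.1, "rx": 0.004, "ry": 0.002, "rz": 0},
    {"dx": 0, "dy": -0.3, "dz": 0.05, "rx": 0.004, "ry": 0, "rz": 0},
    {"dx": 0, "dy": -0.3, "dz": 0.05, "rx": 0.004, "ry": 0, "rz": 0},
  ],
)

```text
t: 10.95
tcp_pos: [496.0, -228.4, 85.9]
tcp_rot: [-0.003, 0.572, 0.82, -0.006]
ft_force: [-1.0, -0.1, -4.1]
opening: 23.0
```

```bash
python3 -c "
from h import *
plan([516.6,-219.7,86],110.1,step=100); uv()
d=grab('wrist'); save(d,'w6.png',(200,70,420,250),3.2)
d=grab('scene'); save(d,'s6.png',(150,130,250,230),6)
"
```

```text
t 10.95 p [ 496.  -228.4   85.9] a 110.18 z [-0.0128 -0.0069 -0.9999] F [-1.  -0.1 -4.1] op 23.0 n 1
{'dx': 0.11, 'dy': 2.23, 'dz': -0.04, 'rx': -0.014, 'ry': 0.002, 'rz': 0.001}
TCPuv -47.09 -0.83 vel 0.051
```

View pics/w6.png

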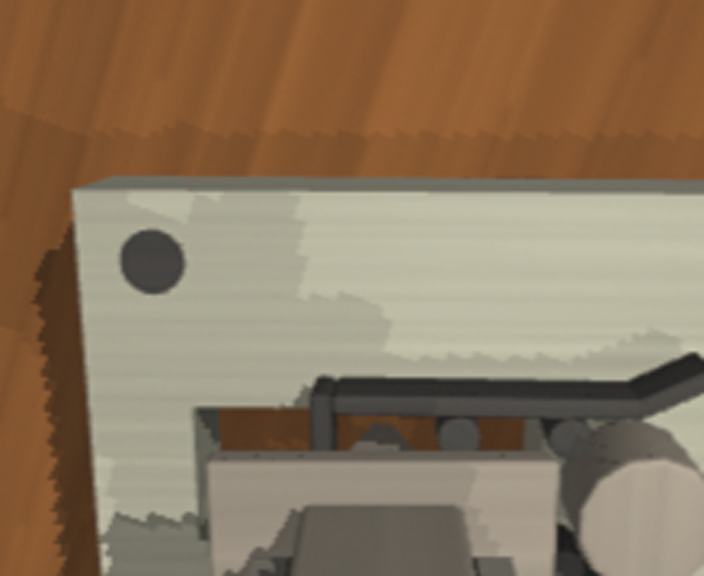

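View pics/s6.png

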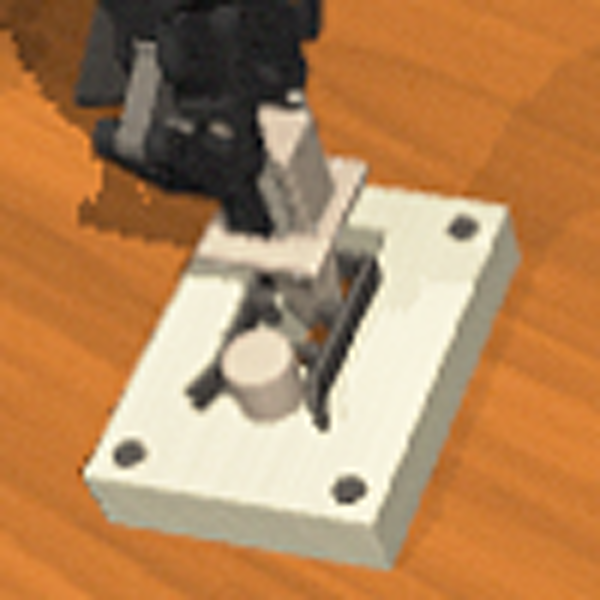

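The clip has snapped off: its front bumps at (570,430) have passed the pin's near side. Continue along the slot.

send_rows(
  moves=[
    {"dx": 0.04, "dy": -0.4, "dz": 0, "rx": -0.01, "ry": 0.001, "rz": 0},
    {"dx": 0.04, "dy": -0.4, "dz": 0, "rx": 0, "ry": 0, "rz": 0},
    {"dx": 0, "dy": -0.4, "dz": 0, "rx": 0, "ry": 0, "rz": 0},
    {"dx": 0, "dy": -0.4, "dz": 0, "rx": 0, "ry": 0, "rz": 0},
  ],
)

```text
t: 11.45
tcp_pos: [476.6, -234.2, 84.3]
tcp_rot: [-0.003, 0.573, 0.82, -0.003]
ft_force: [1.1, 0.5, -3.1]
opening: 23.2
```

```bash
python3 -c "
from h import *
plan([516.6,-219.7,86],110.1,step=100); uv()
"
```

```text
t 11.45 p [ 476.6 -234.2   84.3] a 110.08 z [-0.0083 -0.0014 -1.    ] F [ 1.1  0.5 -3.1] op 23.2 n 1
{'dx': -0.01, 'dy': 4.25, 'dz': -0.21, 'rx': -0.008, 'ry': -0.002, 'rz': -0.0}
TCPuv -67.32 0.39 vel 0.073
```

send_rows(
  moves=[
    {"dx": 0, "dy": -0.3, "dz": -0.1, "rx": -0.006, "ry": 0, "rz": 0},
    {"dx": 0, "dy": -0.15, "dz": 0, "rx": 0, "ry": 0, "rz": 0},
    {"dx": 0, "dy": 0, "dz": 0, "rx": 0, "ry": 0, "rz": 0},
  ],
)

```text
t: 11.75
tcp_pos: [470.7, -236.5, 85.3]
tcp_rot: [-0.002, 0.573, 0.819, -0.001]
ft_force: [0.8, -0.3, -3.8]
opening: 23.2
```

```bash
python3 -c "
from h import *
plan([516.6,-219.7,86],110.1,step=100); uv()
d=grab('wrist'); save(d,'w7.png',(200,70,420,250),3.2)
d=grab('scene'); save(d,'s7.png',(150,130,250,230),6)
"
```

```text
t 11.75 p [ 470.7 -236.5   85.3] a 110.01 z [-3.7e-03  5.0e-04 -1.0e+00] F [ 0.8 -0.3 -3.8] op 23.2 n 1
{'dx': 0.0, 'dy': 4.89, 'dz': -0.09, 'rx': -0.003, 'ry': -0.002, 'rz': -0.002}
TCPuv -73.65 0.34 vel 0.005
```

View pics/s7.png

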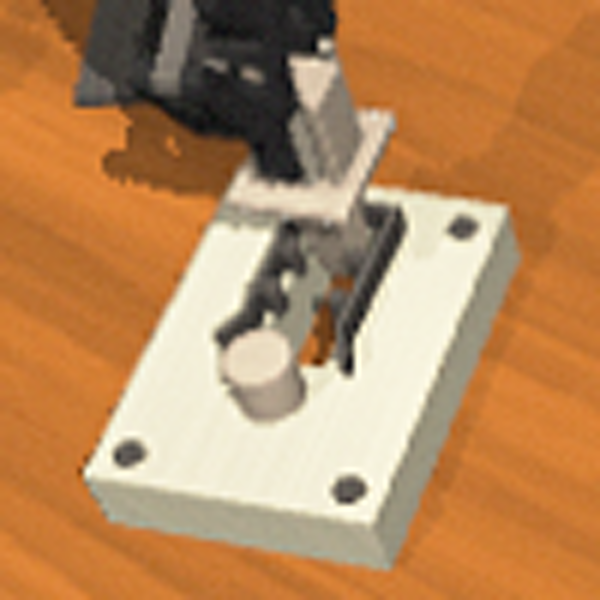

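View pics/w7.png

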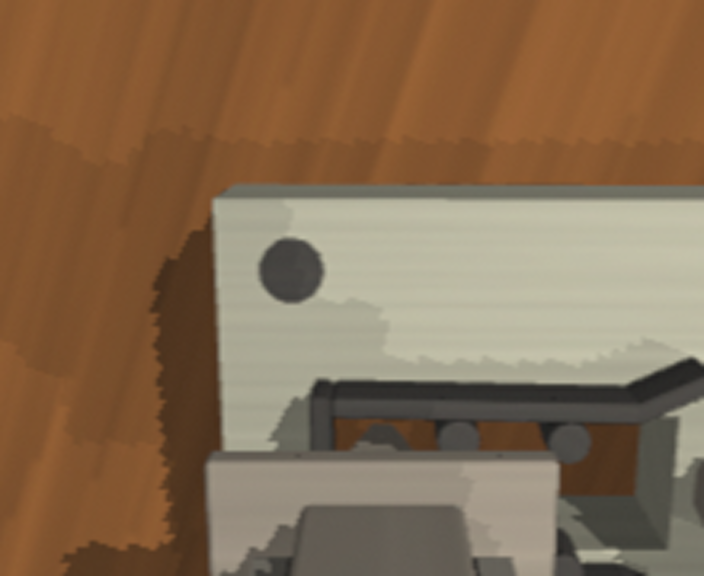

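The clip's arm tips now lie past the pin toward the slot's far end (≈49 mm drawn); backing off slightly and lifting straight up.

send_rows(
  moves=[
    {"dx": 0, "dy": 0.15, "dz": 0, "rx": -0.003, "ry": 0, "rz": 0},
    {"dx": 0, "dy": 0, "dz": 0, "rx": 0, "ry": 0, "rz": 0},
    {"dx": 0, "dy": 0.02, "dz": -0.5, "rx": 0, "ry": 0, "rz": 0},
    {"dx": 0, "dy": 0.02, "dz": -0.8, "rx": 0, "ry": 0, "rz": 0},
    {"dx": 0, "dy": 0, "dz": -0.8, "rx": 0, "ry": 0, "rz": 0},
    {"dx": 0, "dy": 0, "dz": -0.8, "rx": 0, "ry": 0, "rz": 0},
  ],
)

```text
t: 12.45
tcp_pos: [472.5, -235.0, 115.5]
tcp_rot: [-0.002, 0.573, 0.82, 0.0]
ft_force: [0.0, 0.0, -3.3]
opening: 23.1
```

```bash
python3 -c "
from h import *
plan([470.7,-236,200],110.1,step=100); uv()
"
```

```text
t 12.45 p [ 472.5 -235.   115.5] a 110.11 z [-0.0029  0.0029 -1.    ] F [ 0.   0.  -3.3] op 23.1 n 1
{'dx': -0.0, 'dy': -0.22, 'dz': -8.45, 'rx': -0.002, 'ry': -0.004, 'rz': 0.0}
TCPuv -71.4 1.09 vel 0.17
```

send_rows(
  moves=[
    {"dx": -0.05, "dy": 0, "dz": -1.5, "rx": 0, "ry": 0, "rz": 0},
    {"dx": 0, "dy": 0, "dz": -2.5, "rx": 0, "ry": 0, "rz": 0},
    {"dx": 0, "dy": 0, "dz": -3, "rx": 0, "ry": 0, "rz": 0},
    {"dx": 0, "dy": 0, "dz": -2.0, "rx": 0, "ry": 0, "rz": 0},
  ],
)

```text
t: 12.85
tcp_pos: [471.7, -234.9, 209.6]
tcp_rot: [-0.003, 0.572, 0.82, 0.0]
ft_force: [0.8, 0.3, -3.1]
opening: 23.3
```

```bash
python3 -c "
from h import *
d=grab('scene'); save(d,'s8.png',(130,80,270,220),4.2)
plan([570,245,225],71.3,step=32); uv()
"
```

```text
t 12.9 p [ 473.5 -235.5  212.6] a 110.16 z [-8.0e-04  1.4e-03 -1.0e+00] F [ 0.5 -0.3 -1.1] op 23.4 n 16
{'dx': 2.61, 'dy': 1.6, 'dz': -0.07, 'rx': -0.0, 'ry': -0.0, 'rz': 0.042}
{'dx': 2.68, 'dy': 1.49, 'dz': -0.07, 'rx': -0.0, 'ry': -0.0, 'rz': 0.042}
{'dx': 2.74, 'dy': 1.37, 'dz': -0.07, 'rx': -0.0, 'ry': -0.0, 'rz': 0.042}
{'dx': 2.79, 'dy': 1.26, 'dz': -0.07, 'rx': -0.0, 'ry': -0.0, 'rz': 0.042}
{'dx': 2.84, 'dy': 1.14, 'dz': -0.07, 'rx': -0.0, 'ry': -0.0, 'rz': 0.042}
{'dx': 2.89, 'dy': 1.02, 'dz': -0.07, 'rx': -0.0, 'ry': -0.0, 'rz': 0.042}
{'dx': 2.93, 'dy': 0.89, 'dz': -0.07, 'rx': -0.0, 'ry': -0.0, 'rz': 0.042}
{'dx': 2.97, 'dy': 0.77, 'dz': -0.08, 'rx': -0.0, 'ry': -0.0, 'rz': 0.042}
{'dx': 2.99, 'dy': 0.64, 'dz': -0.08, 'rx': -0.0, 'ry': -0.0, 'rz': 0.042}
{'dx': 3.02, 'dy': 0.51, 'dz': -0.08, 'rx': -0.0, 'ry': -0.0, 'rz': 0.042}
{'dx': 3.04, 'dy': 0.39, 'dz': -0.08, 'rx': -0.0, 'ry': -0.0, 'rz': 0.042}
{'dx': 3.05, 'dy': 0.26, 'dz': -0.08, 'rx': -0.0, 'ry': -0.0, 'rz': 0.042}
{'dx': 3.06, 'dy': 0.13, 'dz': -0.08, 'rx': -0.0, 'ry': -0.0, 'rz': 0.042}
{'dx': 3.06, 'dy': -0.0, 'dz': -0.08, 'rx': -0.0, 'ry': -0.0, 'rz': 0.042}
{'dx': 3.06, 'dy': -0.13, 'dz': -0.08, 'rx': -0.0, 'ry': -0.0, 'rz': 0.042}
{'dx': 3.05, 'dy': -0.26, 'dz': -0.08, 'rx': -0.0, 'ry': -0.0, 'rz': 0.042}
TCPuv -70.65 0.32 vel 0.108
```

View pics/s8.png

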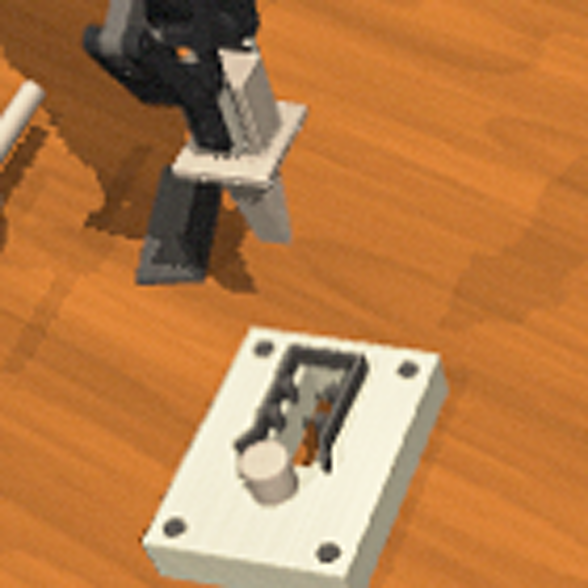

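Clip lies flat on the block, clear behind the pin (≈(265,470)). Returning the wedge.

send_rows(
  moves=[
    {"dx": 2.6, "dy": 1.6, "dz": -0.2, "rx": 0, "ry": 0, "rz": 0.042},
    {"dx": 2.7, "dy": 1.5, "dz": -0.2, "rx": 0, "ry": 0, "rz": 0.042},
    {"dx": 2.7, "dy": 1.4, "dz": -0.1, "rx": 0, "ry": 0, "rz": 0.042},
    {"dx": 2.8, "dy": 1.3, "dz": -0.1, "rx": 0, "ry": 0, "rz": 0.042},
    {"dx": 2.8, "dy": 1.1, "dz": -0.1, "rx": 0, "ry": 0, "rz": 0.042},
    {"dx": 2.9, "dy": 1.0, "dz": -0.1, "rx": 0, "ry": 0, "rz": 0.042},
    {"dx": 2.9, "dy": 0.9, "dz": -0.1, "rx": 0, "ry": 0, "rz": 0.042},
    {"dx": 2.9, "dy": 0.8, "dz": -0.1, "rx": 0, "ry": 0, "rz": 0.042},
  ],
)

```text
t: 13.7
tcp_pos: [524.3, 4.7, 223.6]
tcp_rot: [0.002, 0.711, 0.703, -0.001]
ft_force: [0.8, -0.0, -3.2]
opening: 23.1
```

```bash
python3 -c "
from h import *
plan([574,250,225],71.3,step=32)
"
```

```text
t 13.7 p [524.3   4.7 223.6] a 89.38 z [ 0.002 -0.005 -1.   ] F [ 0.8 -0.  -3.2] op 23.1 n 8
{'dx': 3.07, 'dy': 0.59, 'dz': -0.03, 'rx': 0.0, 'ry': 0.001, 'rz': 0.039}
{'dx': 3.09, 'dy': 0.47, 'dz': -0.03, 'rx': 0.0, 'ry': 0.001, 'rz': 0.039}
{'dx': 3.11, 'dy': 0.34, 'dz': -0.03, 'rx': 0.0, 'ry': 0.001, 'rz': 0.039}
{'dx': 3.12, 'dy': 0.22, 'dz': -0.03, 'rx': 0.0, 'ry': 0.001, 'rz': 0.039}
{'dx': 3.13, 'dy': 0.1, 'dz': -0.03, 'rx': 0.0, 'ry': 0.001, 'rz': 0.039}
{'dx': 3.13, 'dy': -0.03, 'dz': -0.02, 'rx': 0.0, 'ry': 0.001, 'rz': 0.039}
{'dx': 3.13, 'dy': -0.15, 'dz': -0.02, 'rx': 0.0, 'ry': 0.001, 'rz': 0.039}
{'dx': 3.12, 'dy': -0.27, 'dz': -0.02, 'rx': 0.0, 'ry': 0.001, 'rz': 0.039}
```

send_rows(
  moves=[
    {"dx": 3.1, "dy": 0.6, "dz": 0, "rx": 0, "ry": 0.001, "rz": 0.039},
    {"dx": 3.1, "dy": 0.5, "dz": 0, "rx": 0, "ry": 0.001, "rz": 0.039},
    {"dx": 3.1, "dy": 0.35, "dz": 0, "rx": 0, "ry": 0.001, "rz": 0.039},
    {"dx": 3.1, "dy": 0.2, "dz": 0, "rx": 0, "ry": 0.001, "rz": 0.039},
    {"dx": 3.1, "dy": 0.1, "dz": 0, "rx": 0, "ry": 0.001, "rz": 0.039},
    {"dx": 2.8, "dy": 0, "dz": 0, "rx": 0, "ry": 0.001, "rz": 0.039},
    {"dx": 2.0, "dy": -0.1, "dz": 0, "rx": 0, "ry": 0, "rz": 0.035},
    {"dx": 0.8, "dy": -0.1, "dz": 0, "rx": 0, "ry": 0, "rz": 0.02},
  ],
)

```text
t: 14.5
tcp_pos: [565.2, 225.3, 221.0]
tcp_rot: [-0.001, 0.807, 0.591, 0.001]
ft_force: [-0.9, 0.4, -3.5]
opening: 23.0
```

send_rows(
  moves=[
    {"dx": 0, "dy": 0, "dz": 0, "rx": 0, "ry": 0, "rz": 0},
    {"dx": 0, "dy": 0, "dz": 0, "rx": 0, "ry": 0, "rz": 0},
  ],
)

```text
t: 14.7
tcp_pos: [564.2, 226.9, 220.1]
tcp_rot: [-0.001, 0.806, 0.592, 0.0]
ft_force: [0.4, -0.7, -3.0]
opening: 22.9
```

```bash
python3 -c "
from h import *
plan([578.5,264,160],71.35,step=100)
"
```

```text
t 14.7 p [564.2 226.9 220.1] a 72.66 z [-0.0012  0.0023 -1.    ] F [ 0.4 -0.7 -3. ] op 22.9 n 1
{'dx': 3.96, 'dy': 0.27, 'dz': 6.02, 'rx': -0.002, 'ry': -0.002, 'rz': 0.023}
```

send_rows(
  moves=[
    {"dx": 1.8, "dy": 0.1, "dz": 1.5, "rx": -0.001, "ry": -0.001, "rz": 0.01},
    {"dx": 1.5, "dy": 0.1, "dz": 2, "rx": -0.001, "ry": -0.001, "rz": 0.01},
    {"dx": 0.2, "dy": 0, "dz": 1.5, "rx": 0, "ry": 0, "rz": 0},
    {"dx": 0, "dy": 0, "dz": 0, "rx": 0, "ry": 0, "rz": 0},
    {"dx": 0, "dy": 0, "dz": 0, "rx": 0, "ry": 0, "rz": 0},
  ],
)

```text
t: 15.2
tcp_pos: [578.1, 253.3, 168.4]
tcp_rot: [0.002, 0.813, 0.582, -0.001]
ft_force: [0.3, -0.1, -3.9]
opening: 23.2
```

```bash
python3 -c "
from h import *
plan([578.5,264,160],71.35,step=100)
"
```

```text
t 15.2 p [578.1 253.3 168.4] a 71.13 z [ 4.0e-04 -5.2e-03 -1.0e+00] F [ 0.3 -0.1 -3.9] op 23.2 n 1
{'dx': 1.03, 'dy': -0.31, 'dz': 0.84, 'rx': 0.002, 'ry': 0.005, 'rz': -0.004}
```

send_rows(
  moves=[
    {"dx": 0.8, "dy": -0.25, "dz": 0.5, "rx": 0.001, "ry": 0.004, "rz": -0.003},
    {"dx": 0, "dy": 0, "dz": 0, "rx": 0, "ry": 0, "rz": 0},
    {"dx": 0, "dy": 0, "dz": 0, "rx": 0, "ry": 0, "rz": 0},
  ],
)

```text
t: 15.5
tcp_pos: [579.3, 260.3, 164.8]
tcp_rot: [0.001, 0.813, 0.582, 0.001]
ft_force: [-0.6, -0.4, -3.0]
opening: 23.2
```

```bash
python3 -c "
from h import *
plan([578.5,264,160],71.35,step=100)
d=grab('wrist'); save(d,'w9.png',(200,80,440,280),3)
"
```

```text
t 15.5 p [579.3 260.3 164.8] a 71.17 z [ 0.0033 -0.0011 -1.    ] F [-0.6 -0.4 -3. ] op 23.2 n 1
{'dx': 0.32, 'dy': -0.2, 'dz': 0.48, 'rx': 0.003, 'ry': -0.0, 'rz': -0.003}
```

View pics/w9.png

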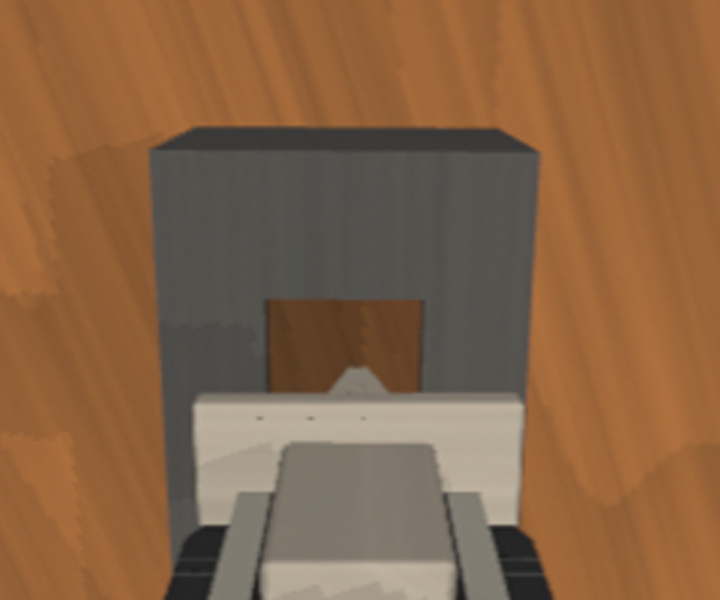

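Opening spans (267–423), the edge is at x=357, ~3 mm right of its middle – agrees with the pose error. Correct and lower.

send_rows(
  moves=[
    {"dx": 0.3, "dy": -0.22, "dz": 0.4, "rx": 0.003, "ry": 0, "rz": -0.003},
    {"dx": 0, "dy": 0, "dz": 0, "rx": 0, "ry": 0, "rz": 0},
    {"dx": 0, "dy": 0, "dz": 0, "rx": 0, "ry": 0, "rz": 0},
  ],
)

```text
t: 15.85
tcp_pos: [578.2, 264.5, 161.4]
tcp_rot: [0.0, 0.812, 0.583, 0.001]
ft_force: [0.0, 0.5, -2.3]
opening: 23.3
```

```bash
python3 -c "
from h import *
plan([578.5,264,120],71.35,step=20)
"
```

```text
t 15.85 p [578.2 264.5 161.4] a 71.37 z [ 1.4e-03  7.0e-04 -1.0e+00] F [ 0.   0.5 -2.3] op 23.3 n 3
{'dx': -0.01, 'dy': 0.01, 'dz': 1.38, 'rx': 0.0, 'ry': -0.0, 'rz': 0.0}
{'dx': -0.01, 'dy': 0.01, 'dz': 1.38, 'rx': 0.0, 'ry': -0.0, 'rz': 0.0}
{'dx': -0.01, 'dy': 0.01, 'dz': 1.38, 'rx': 0.0, 'ry': -0.0, 'rz': 0.0}
```

send_rows(
  moves=[
    {"dx": 0, "dy": 0, "dz": 1.2, "rx": 0, "ry": 0, "rz": 0},
    {"dx": 0, "dy": 0, "dz": 1.2, "rx": 0, "ry": 0, "rz": 0},
    {"dx": 0, "dy": 0, "dz": 1.0, "rx": 0, "ry": 0, "rz": 0},
    {"dx": 0, "dy": 0, "dz": 0, "rx": 0, "ry": 0, "rz": 0},
  ],
)

```text
t: 16.25
tcp_pos: [577.9, 264.0, 123.7]
tcp_rot: [0.0, 0.812, 0.583, 0.0]
ft_force: [-0.2, -1.0, -3.2]
opening: 23.2
```

```bash
python3 -c "
from h import *
plan([578.5,264,92],71.35,step=20)
"
```

```text
t 16.25 p [577.9 264.  123.7] a 71.36 z [ 2.e-04 -2.e-04 -1.e+00] F [-0.2 -1.  -3.2] op 23.2 n 2
{'dx': 0.01, 'dy': 0.03, 'dz': 1.58, 'rx': 0.0, 'ry': 0.0, 'rz': 0.0}
{'dx': 0.01, 'dy': 0.03, 'dz': 1.58, 'rx': 0.0, 'ry': 0.0, 'rz': 0.0}
```

send_rows(
  moves=[
    {"dx": 0, "dy": 0.03, "dz": 1.2, "rx": 0, "ry": 0, "rz": 0},
    {"dx": 0, "dy": 0, "dz": 1.0, "rx": 0, "ry": 0, "rz": 0},
    {"dx": 0, "dy": 0, "dz": 0.6, "rx": 0, "ry": 0, "rz": 0},
    {"dx": 0, "dy": 0, "dz": 0, "rx": 0, "ry": 0, "rz": 0},
  ],
)

```text
t: 16.65
tcp_pos: [578.0, 263.7, 92.2]
tcp_rot: [-0.0, 0.812, 0.583, -0.001]
ft_force: [0.4, -0.5, -3.5]
opening: 23.2
```

```bash
python3 -c "
from h import *
plan([578.5,264,83.5],71.35,step=20)
"
```

```text
t 16.65 p [578.  263.7  92.2] a 71.35 z [-1.2e-03 -7.0e-04 -1.0e+00] F [ 0.4 -0.5 -3.5] op 23.2 n 1
{'dx': 0.05, 'dy': 0.04, 'dz': 0.87, 'rx': -0.001, 'ry': 0.001, 'rz': 0.0}
```

send_rows(
  moves=[
    {"dx": 0.03, "dy": 0.04, "dz": 0.5, "rx": 0, "ry": 0, "rz": 0},
    {"dx": 0, "dy": 0, "dz": 0.2, "rx": 0, "ry": 0, "rz": 0},
    {"dx": 0, "dy": 0, "dz": 0.1, "rx": 0, "ry": 0, "rz": 0},
    {"dx": 0, "dy": 0, "dz": 0, "rx": 0, "ry": 0, "rz": 0},
  ],
)

```text
t: 17.05
tcp_pos: [579.1, 264.3, 84.2]
tcp_rot: [0.0, 0.812, 0.583, 0.0]
ft_force: [-0.7, -0.5, -2.8]
opening: 23.1
```

```bash
python3 -c "
from h import *
plan([578.5,264,83.5],71.35,step=20)
"
```

```text
t 17.05 p [579.1 264.3  84.2] a 71.35 z [ 3.e-04  2.e-04 -1.e+00] F [-0.7 -0.5 -2.8] op 23.1 n 1
{'dx': -0.04, 'dy': -0.05, 'dz': 0.07, 'rx': 0.0, 'ry': -0.0, 'rz': -0.0}
```

send_rows(
  moves=[
    {"dx": -0.02, "dy": -0.05, "dz": 0.1, "rx": 0, "ry": 0, "rz": 0},
    {"dx": 0, "dy": 0, "dz": 0.1, "rx": 0, "ry": 0, "rz": 0},
    {"dx": 0, "dy": 0, "dz": 0, "rx": 0, "ry": 0, "rz": 0},
  ],
)

```text
t: 17.35
tcp_pos: [578.9, 264.6, 83.4]
tcp_rot: [0.0, 0.812, 0.583, 0.001]
ft_force: [-0.1, -0.6, -2.3]
opening: 22.9
```

send_rows(
  moves=[
    {"dx": -0.03, "dy": 0, "dz": 0.15, "rx": 0, "ry": 0, "rz": 0},
    {"dx": 0, "dy": 0, "dz": 0.1, "rx": 0, "ry": 0, "rz": 0},
  ],
)

```text
t: 17.55
tcp_pos: [579.1, 264.7, 83.2]
tcp_rot: [0.001, 0.812, 0.583, 0.001]
ft_force: [-1.8, -2.8, 4.0]
opening: 23.2
```

Resting on the stand (upward force). Release.

send_rows(
  moves=[
    {"dx": 0, "dy": 0, "dz": 0, "rx": 0, "ry": 0, "rz": 0},
    {"dx": 0, "dy": 0, "dz": 0, "rx": 0, "ry": 0, "rz": 0},
    {"dx": 0, "dy": 0, "dz": 0, "rx": 0, "ry": 0, "rz": 0},
    {"dx": 0, "dy": 0, "dz": 0, "rx": 0, "ry": 0, "rz": 0},
    {"dx": 0, "dy": 0, "dz": 0, "rx": 0, "ry": 0, "rz": 0},
    {"dx": 0, "dy": 0, "dz": 0, "rx": 0, "ry": 0, "rz": 0},
  ],
  fingers=1.0,
)

```text
t: 18.15
tcp_pos: [580.8, 265.9, 84.1]
tcp_rot: [0.001, 0.812, 0.583, 0.004]
ft_force: [-0.5, -0.7, -0.4]
opening: 85.2
```

```bash
python3 -c "
from h import *
plan([578.5,264,160],71.35,step=20)
"
```

```text
t 18.15 p [580.8 265.9  84.1] a 71.34 z [ 0.0069  0.0032 -1.    ] F [-0.5 -0.7 -0.4] op 85.2 n 4
{'dx': -0.05, 'dy': -0.03, 'dz': -1.9, 'rx': 0.001, 'ry': -0.001, 'rz': -0.0}
{'dx': -0.06, 'dy': -0.03, 'dz': -1.9, 'rx': 0.001, 'ry': -0.001, 'rz': -0.0}
{'dx': -0.06, 'dy': -0.03, 'dz': -1.9, 'rx': 0.001, 'ry': -0.001, 'rz': -0.0}
{'dx': -0.06, 'dy': -0.04, 'dz': -1.9, 'rx': 0.001, 'ry': -0.001, 'rz': -0.0}
```

send_rows(
  moves=[
    {"dx": 0, "dy": 0, "dz": -1.5, "rx": 0, "ry": 0, "rz": 0},
    {"dx": 0, "dy": 0, "dz": -2.5, "rx": 0, "ry": 0, "rz": 0},
    {"dx": 0, "dy": 0, "dz": -3, "rx": 0, "ry": 0, "rz": 0},
    {"dx": 0, "dy": 0, "dz": -3, "rx": 0, "ry": 0, "rz": 0},
    {"dx": 0, "dy": 0, "dz": -2, "rx": 0, "ry": 0, "rz": 0},
    {"dx": 0, "dy": 0, "dz": 0, "rx": 0, "ry": 0, "rz": 0},
    {"dx": 0, "dy": 0, "dz": 0, "rx": 0, "ry": 0, "rz": 0},
  ],
)

```text
t: 18.85
tcp_pos: [579.8, 266.3, 213.8]
tcp_rot: [0.001, 0.812, 0.584, 0.005]
ft_force: [0.2, -0.3, -1.6]
opening: 85.4
```

```bash
python3 -c "
from h import *
d=grab('wrist'); save(d,'w10.png',s=1.2); P=cloud(d)
e=grab('scene'); save(e,'s10.png',s=1.25); Q=cloud(e)
for n,P,d in [('w',P,d),('s',Q,e)]:
    for nm,lo,hi,c in [('grip',113,123,(577,263)),('collar',75.5,82,(577,263)),('clip',40,48,(500,-228))]:
        m=((P[...,2]>lo)&(P[...,2]<hi)&(np.hypot(P[...,0]-c[0],P[...,1]-c[1])<65)&(d['depth']>150)).astype(np.uint8)
        k,l,st,_=cv2.connectedComponentsWithStats(m)
        for i in range(1,k):
            if st[i,4]<60: continue
            q=P[l==i]; r=cv2.minAreaRect(q[:,:2].astype(np.float32)); b=(q[:,:2]-PIN)
            print(n,nm,st[i,4],q.mean(0).round(1),r, 'u',np.percentile(b@U,[1,99]).round(1) if nm=='clip' else '')
print(pose()[0]['t'],pose()[1])
"
```

```text
w grip 1408 [580.2 265.2 118.7] ((579.7589111328125, 264.4882507324219), (33.490020751953125, 23.726665496826172), 72.16049194335938) u 
w collar 1758 [580.9 268.2  78.9] ((579.6423950195312, 264.3693542480469), (46.48812484741211, 51.97058868408203), 72.52964782714844) u 
s grip 263 [581.6 267.3 117.5] ((579.601806640625, 265.0289001464844), (33.0338020324707, 24.2028751373291), 72.79791259765625) u 
s collar 384 [590.3 266.7  78.1] ((578.9616088867188, 265.0306701660156), (46.416748046875, 52.56637954711914), 72.65904235839844) u 
s clip 199 [ 488.8 -228.8   43.5] ((491.4379577636719, -226.83091735839844), (73.67544555664062, 51.11499786376953), 18.04591178894043) u [-86.9 -14.9]
18.95 [579.63941506 266.30309625 212.95481105]
```

View pics/s10.png

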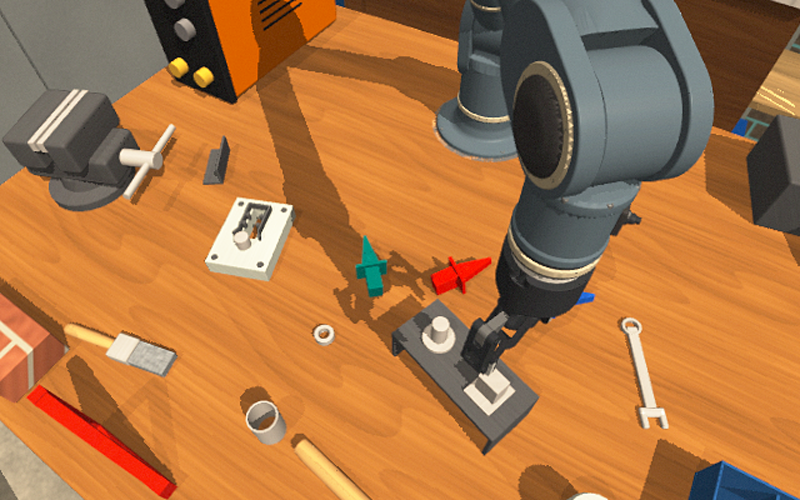

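View pics/w10.png

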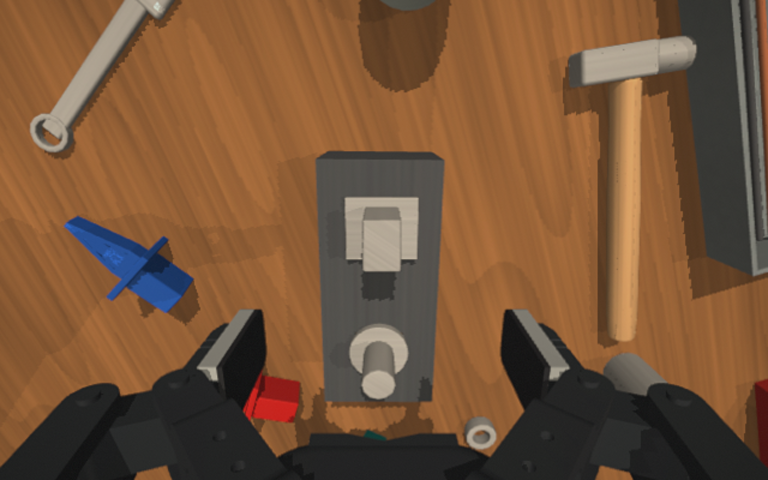

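send_rows(
  moves=[
    {"dx": 0, "dy": 0, "dz": 0, "rx": 0, "ry": 0, "rz": 0},
    {"dx": 0, "dy": 0, "dz": 0, "rx": 0, "ry": 0, "rz": 0},
  ],
)

```text
t: 19.15
tcp_pos: [578.7, 265.6, 210.8]
tcp_rot: [0.0, 0.812, 0.584, 0.003]
ft_force: [-0.1, -0.9, -0.4]
opening: 85.5
```

```bash
python3 -c "
from h import *
print(manip.finish_job()); print(manip.get_state()['t'])"
```

```text
the job is handed in; nothing more can be done
None
the job is handed in; nothing more can be done
```

I took the wedge from the stand, slid its edge down between the bow and the pin, and drew the clip off bow first. I then put the wedge back in the opening it came from. The job was handed in at about 19.2 s.

Last checks before handing in:
- **Clip:** it lies flat on the block. Its mouth end is about 15 mm from the pin axis, just past the pin's 13 mm radius, so it was drawn about 50 mm against the 22 mm needed to free it.
- **Wedge:** it sits flat, with its collar top at about 78 mm and its grip centre within about 2 mm and 1° of where it started.
- **Arm:** the gripper is open and stands more than 90 mm above the wedge, touching nothing. The wrist forces I read stayed under about 6 N.

No check failed. The camera readings of the same points differed by up to about 4 mm, so I positioned the wedge relative to the pin and block within the same picture.

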